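Ready the dosing dish at the washer hopper

ROBOT

A 6-joint arm with a two-finger parallel gripper is mounted at the origin on the work surface. World frame = base frame: x ahead of the robot, y to its left, z up, the work surface at z = 0. Lengths are in m, angles in degrees, forces in N, time in s.
With the tool pointing down it reaches from about 0.3 to 0.75 m from the base axis. Payload 8.5 kg.
Tool frame: the origin (TCP) lies between the finger pads; the fingertips stand ahead of it and the grasp point (between the pads) lies 8 mm behind it (env.tcp_to_tips is the z of the fingertips in the tool frame, in m); z points along the fingers, x is the direction in which the jaws open and shut, and the axes are right-handed (so a half turn about z gives the same grasp; the last joint's range is limited). The gripper opens to 85 mm and grips with 20 to 120 N. Pads are 22 mm wide; open, the fingers measure 114 mm over their backs; the gripper's body (76 mm by 85 mm) begins 54 mm behind the grasp point. The pads swing forward as they close: fully open they stand 13 mm farther back than shut.
Start: joints at [-82.122, 21.807, 74.336, -0, 83.858, -12.336], TCP at [0.19, -0.516, 0.209] pointing down, gripper open.
Joint ranges: [-178.18, 178.18], [-50.72, 133.34], [12.68, 142.11], [-81.47, 261.47], [9.98, 163.14], [-165.26, 165.26]. Speed limits (degrees/s): [136.94, 136.94, 180, 180, 180, 180].

INTERFACE

Orientations are given as a 3x3 rotation matrix whose columns are the frame's x, y, z axes.
In Python, from rig import observe, viewer, env gives the robot as it stands.
- The arm moves only by the tool jog_arm, never from a script. Its arguments are lists of equal length, an entry for each row: "dr": the turn, a rotation vector about the tool's x, y, z in rad, a list of three; "slide": the shift along the tool's x, y, z in m, a list of three; "gripper": the opening, from -1 (shut) to 1 (fully open), so that 0 is half open. In form: {"dr": [[rx, ry, rz], ...], "slide": [[dx, dy, dz], ...], "gripper": [gripper, ...]}. A call has exactly 10 rows; each row shifts and turns the commanded pose from where the row before left it, along the tool's axes as they then stand; what a row does not reach is not made up. A row lasts 1/10 s, in which the tool goes at most 50 mm and 8.59 degrees, less where a joint would pass 70% of its speed; a pose out of reach is approached as far as the arm can. A call is refused whole if a number of a shift passes 0.05 or a number of a turn 0.15, either way. A call with a gripper value outside its range is refused whole. The fingers move at their own pace and stop on an object; "force" is the grip in N (left out, the last holds). Time passes only in rows, so rows that do not move let the fingers close, or fill a call up. It gives the time, the measured TCP pose, the force and the opening at its end, in the units of the state.
- observe(): the state, without advancing time (a new reading comes with each control period).
- viewer.get_image(name): name is "side" or "top" or "wrist"; returns a dict with "pixels" (480x640x3 uint8, blue, green, red), "camera_matrix" (3x3 intrinsics, pixels), "dist_coeffs" ([k1, k2, p1, p2, k3] as OpenCV has them; the pictures are not rectified), "R" (3x3) and "t" (3): a world point X has camera coordinates R X + t. Camera axes: x right, y down, z forward; pixel columns grow to the right and rows downward; lengths in m; the calibration is good to about 2 mm. A picture is of the moment at which its call begins. There is no depth.
- env.close_job(): hands the job in, once; it reports no verdict.
The state is a dict: "time_s": time; "q": joint angles; "qvel": joint speeds; "joint_efforts": joint torques, N m; "position": TCP position; "tool_rot": TCP orientation; "ft_force": force on the tool from outside, world axes, zero at the start; "wrist_torque": the same for the moment, N m; "grip_width": finger opening in m.
Only numpy, scipy, OpenCV 4.12 (cv2) and the standard library are available. Lean on these libraries where they do the work, as an engineer would, in place of code of your own. Each camera call takes 0.05 s, during which the arm holds its last target.

TASK

Take the orange washing ball out of the cluttered basket and let it rest in the middle of the white dosing dish while that still stands on the counter. Then lift the dish by its handle and, holding it level with the loose ball staying in the middle, give it a quarter turn so that its aqua pouring lip points squarely into the grey dosing hopper from the hopper's yellow-striped front, the lip's tip over the middle of the mouth and the whole dish just clear above the hopper. Finish still holding the dish there, still and level, with the ball in the middle; leave the other things in the basket and the things on the counter where they are.

Things in the scene. Friction and masses are not known exactly. Their poses are not given: they have to be found in the camera images.
- ball_center (a point): centre of the orange washing ball, a hard solid plastic ball of 40 mm diameter, about 40 g; starts on the basket floor (centre 26 mm above the counter) and rolls freely
- dish: white round dosing dish on four feet, 136 mm across the rim, 31 mm high, 200 g. Origin: centre of the underside; z up, +x to the pouring lip, -x to the handle (roughly to the robot at first). Floor flat within 16 mm of the centre (8 mm above the underside), rising to 13 mm at 45 mm out, then steeply to the rim. The ball resting in the middle has its centre 28 mm above the underside
- dish_grip (a point): middle of the dish's aqua handle, 105 mm from the dish centre along its -x and 28 mm above the underside. The handle is a straight block along the dish's x, 70 mm long (from 70 to 140 mm out), 22 mm wide across, from 7 to 43 mm above the underside: pinch it across from above
- dish_lip (a point): tip of the aqua pouring lip, a tongue 30 mm wide on the side away from the handle: 95 mm from the dish centre along its +x, 34 mm above the underside
- hopper: grey dosing hopper fixed to the counter: open-topped box, 120 mm along its x, 130 mm along its y, 65 mm high, wall 6 mm. Origin: centre of the underside. Its front with the yellow stripe faces its own -x (roughly to the robot's right); the lip comes in from there, pointing along the hopper's +x
- hopper_mouth (a point): centre of the hopper's open mouth, at its rim height, 65 mm above the counter
- basket: dark brown woven basket, fixed: 220 mm along its x, 260 mm along its y, wall 6 mm thick and 55 mm high, floor 6 mm thick, with small arched grips 72 mm high on the two y sides. Origin: centre of the underside
- peg_a: natural wooden clothes peg in the basket, 70 mm long (its x), 12 mm wide, 15 mm high; origin: centre of the underside
- peg_b: blue clothes peg in the basket, the same size
- spool: red thread spool standing in the basket, 32 mm across and high; origin: centre of the underside
- cap: flat blue bottle cap in the basket, 38 mm across, 16 mm high; origin: centre of the underside
- bottle: blue bottle with a yellow label, 72 mm across, 150 mm high, at the far side of the counter; origin: centre of the underside
- can: green can, 58 mm across, 120 mm high, at the far side of the counter; origin: centre of the underside
- cup: yellow measuring cup, 76 mm across, 75 mm high, near the robot; origin: centre of the underside
- brush: brush lying beyond the hopper on the far left, along its x; origin: centre of its underside
Not all that is in view belongs to the job. Of the things shaped like the dish, the white one is meant.

How it is judged:
By the outcome, as a careful person would: the job done as asked, in the order asked, and still so for the second after the job is handed in, while the arm keeps its last pose, push and grip.
It also fails if it takes over 66 s, if anything falls off the work surface, if the arm or the gripper's body presses on something with over 40 N, if the wrist force passes 120 N, or if a joint passes its speed limit or range.

## Working session

There is one attempt and no reset: what is moved stays moved. The work goes in short steps, Python scripts to look and compute and a tool call to move; the robot and the scene stay as the last step left them, time stands still between calls to the robot, and variables do not carry over. Pictures are saved under pics/ and viewed, and the job is handed in when it is done.

Besides the shell and the picture viewer there is one more tool, called after ">>>" by a JSON object that holds its "name" and its "arguments". jog_arm: Moves the arm, as the interface text tells. Its arguments: {"type":"object","properties":{"dr":{"type":"array","items":{"type":"array","items":{"type":"number"}}},"slide":{"type":"array","items":{"type":"array","items":{"type":"number"}}},"gripper":{"type":"array","items":{"type":"number"}},"force":{"type":"number"}},"required":["dr","slide","gripper"]}

```bash
ls; mkdir -p pics
python3 - <<'E'
from rig import observe, viewer, env
import cv2,numpy as np
s=observe()
for k,v in s.items(): print(k,np.round(v,4).tolist())
print(env.tcp_to_tips)
for n in ["side","top","wrist"]:
    im=viewer.get_image(n); cv2.imwrite(f"pics/{n}0.png",im["pixels"])
    print(n,np.round(im["camera_matrix"],1).tolist(),np.round(im["dist_coeffs"],3),np.round(-im["R"].T@im["t"],3))
E
```

```text
pics
time_s 0.0
q [-82.1234, 21.8426, 74.3832, 0.0017, 83.8587, -12.3351]
qvel [0.0096, -0.0278, -0.026, -0.0763, -0.0066, 0.0706]
joint_efforts [0.0024, -44.8459, -23.1274, -0.0, 0.0047, -0.0]
position [0.19, -0.5158, 0.2085]
tool_rot [[0.3455, -0.9384, -0.0002], [-0.9384, -0.3455, 0.0015], [-0.0014, -0.0003, -1.0]]
ft_force [-0.2872, -0.1717, -0.7133]
wrist_torque [0.0168, 0.0234, -0.0226]
grip_width 0.0857
0.011
side [[501.3, 0.0, 314.9], [0.0, 501.3, 237.9], [0.0, 0.0, 1.0]] [-0.  0.  0.  0.  0.] [ 0.224 -0.837  0.579]
top [[587.9, 0.0, 317.8], [0.0, 587.9, 237.3], [0.0, 0.0, 1.0]] [-0.034  0.     0.     0.     0.   ] [ 0.266 -0.006  1.463]
wrist [[398.6, 0.0, 322.8], [0.0, 398.6, 240.1], [0.0, 0.0, 1.0]] [-0.071  0.     0.     0.     0.   ] [ 0.264 -0.489  0.373]
```

View pics/side0.png

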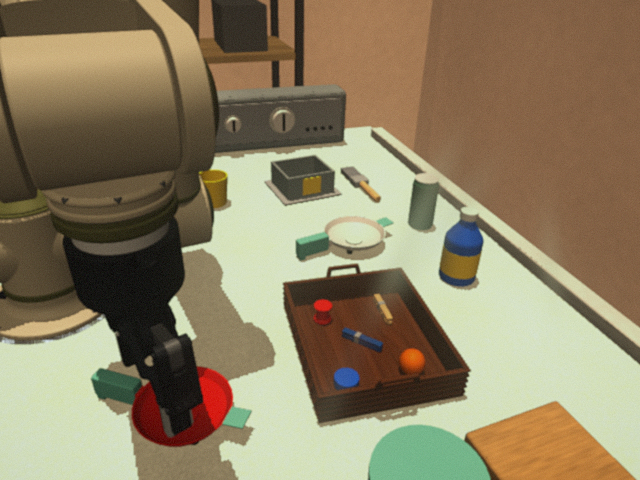

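View pics/top0.png

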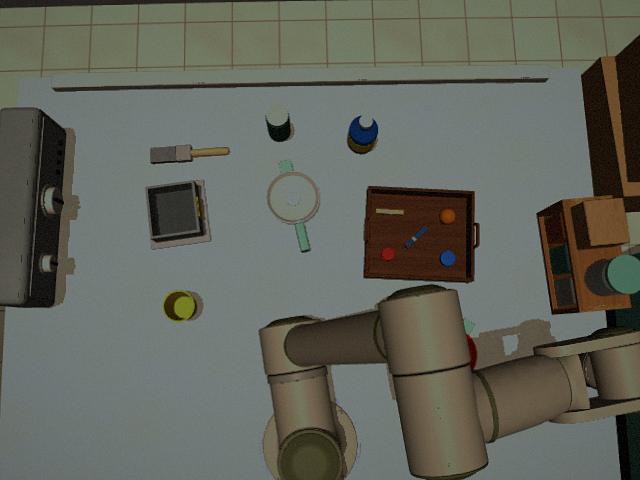

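View pics/wrist0.png

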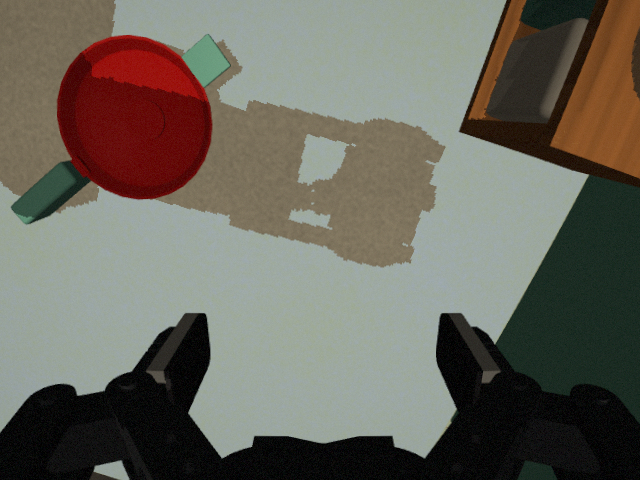

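Side view: ball (412,361), white dish (354,235), hopper (302,180). Top view: ball (447,216), dish (293,197), handle (303,237), lip (286,165), hopper (177,211) with its yellow front to image right (−y). Next I measure.

```bash
cat > h.py <<'E'
from rig import observe, viewer, env
import cv2,numpy as np
np.set_printoptions(suppress=True,precision=4)
def ray(im,p):
    u=cv2.undistortPoints(np.array([[p]],float),im["camera_matrix"],im["dist_coeffs"])[0,0]
    d=im["R"].T@np.array([u[0],u[1],1.]); return -im["R"].T@im["t"], d/np.linalg.norm(d)
def plane(im,p,z):
    c,d=ray(im,p); return c+d*(z-c[2])/d[2]
def tri(*ips):
    A=np.zeros((3,3));b=np.zeros(3);rs=[ray(i,p) for i,p in ips]
    for c,d in rs:
        M=np.eye(3)-np.outer(d,d);A+=M;b+=M@c
    X=np.linalg.solve(A,b); return X,[np.linalg.norm((np.eye(3)-np.outer(d,d))@(X-c)) for c,d in rs]
def proj(im,X):
    r,_=cv2.Rodrigues(im["R"]); return cv2.projectPoints(np.array([X],float),r,im["t"],im["camera_matrix"],im["dist_coeffs"])[0][0,0]
def blobs(im,lo,hi,amin=15):
    hsv=cv2.cvtColor(im["pixels"],cv2.COLOR_BGR2HSV); m=cv2.inRange(hsv,lo,hi)
    n,l,s,c=cv2.connectedComponentsWithStats(m); return [(s[i,4],c[i],s[i,:4],l==i) for i in range(1,n) if s[i,4]>=amin]
def save(im,name,roi=None,k=1):
    a=im["pixels"]
    if roi: x,y,w,h=roi;a=a[y:y+h,x:x+w]
    cv2.imwrite(f"pics/{name}.png",cv2.resize(a,None,fx=k,fy=k,interpolation=cv2.INTER_CUBIC))
E
python3 - <<'E'
from h import *
S=viewer.get_image("side");T=viewer.get_image("top")
for n,im in (("S",S),("T",T)):
    for nm,lo,hi in (("orange",(4,150,80),(14,255,255)),("aqua",(70,50,40),(90,255,255)),("yellow",(20,120,60),(32,255,255))):
        for b in blobs(im,lo,hi): print(n,nm,b[0],b[1].round(1),b[2])
save(T,"t1",(130,120,210,150),3.8); save(S,"s1",(250,140,200,150),4)
E
```

```text
S orange 157 [440.7 330.1] [417 294  49  72]
S orange 7931 [366.  344.6] [290 297 179  96]
S aqua 30 [384.7 221.6] [379 219  13   7]
S aqua 24 [318.1 236.3] [313 234  11   6]
S aqua 18 [303.3 239.7] [298 238  11   4]
S aqua 683 [114.8 385.4] [ 93 370  48  33]
S aqua 228 [236.6 416.9] [224 408  25  20]
S aqua 3762 [424.2 456.4] [369 426 120  54]
S yellow 735 [215.  185.5] [198 169  29  40]
S yellow 304 [311.4 184.9] [302 176  20  20]
S yellow 39 [369.7 188.5] [362 181  16  16]
S yellow 806 [ 23.3 206.8] [  0 189  49  31]
S yellow 789 [458.9 265. ] [441 248  39  31]
T orange 23 [596.7 197.9] [590 196  15   5]
T orange 1834 [589.5 267.5] [563 199  68 112]
T orange 143 [447.6 215.7] [441 209  14  14]
T orange 385 [547.8 262.3] [539 217  19  93]
T aqua 127 [285.2 165.7] [279 160  13  13]
T aqua 236 [301.6 236.3] [295 223  14  28]
T aqua 15 [566.2 249.6] [565 245   3  10]
T aqua 1093 [624.4 274.1] [607 255  33  40]
T aqua 98 [468.  325.6] [464 318  11  16]
T yellow 20 [197.8 207.4] [197 201   3  13]
T yellow 224 [180.9 304. ] [163 291  32  31]
T yellow 19 [165.8 298.9] [163 293   8  13]
```

View pics/t1.png

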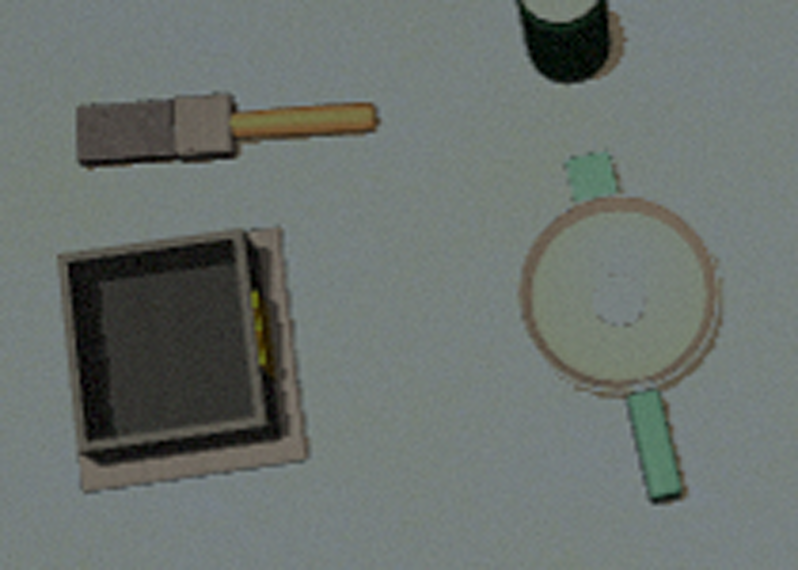

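View pics/s1.png

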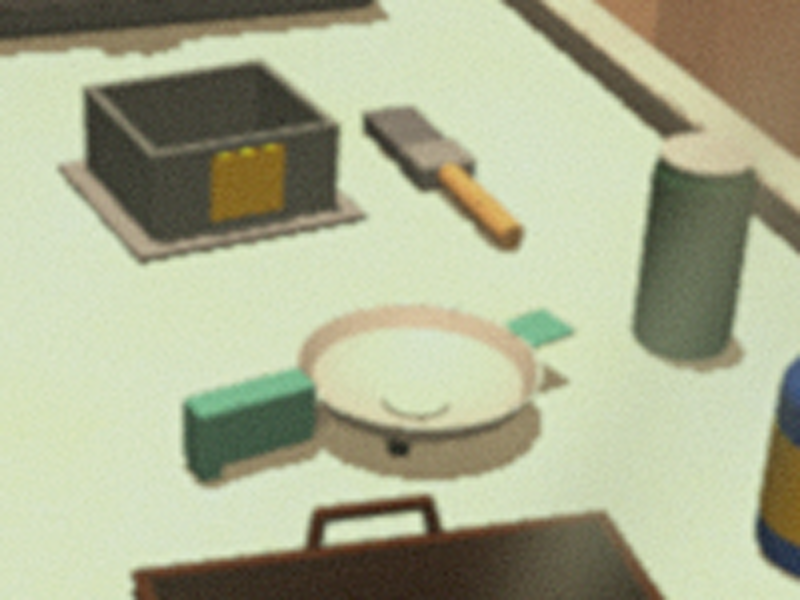

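Run:
```python
from h import *
S=viewer.get_image("side");T=viewer.get_image("top")
tc=lambda x,y:(x/3.8+130-.5+.13,y/3.8+120-.37); sc=lambda x,y:(x/4+250-.37,y/4+140-.37)
P=[]
for n,a,b in (("lowx front",(265,422),(155,155)),("hix front",(245,232),(338,122)),("lowx back",(83,448),(87,90)),("hix back",(58,255),(262,64))):
    X,e=tri((T,tc(*a)),(S,sc(*b))); P.append(X);print(n,X,np.round(e,4), "topplane",plane(T,tc(*a),.065),plane(S,sc(*b),.065))
P=np.array(P);print("hop",P.mean(0))
Pp=[plane(T,tc(*a),.065) for a in ((265,422),(245,232),(83,448),(58,255))]
Pp=np.array(Pp);print("hop plane",Pp.mean(0)); 
for Q in (P,Pp):
    v=(Q[2]-Q[0]+Q[3]-Q[1]);w=Q[1]-Q[0]+Q[3]-Q[2];print("yaw x",np.degrees(np.arctan2(v[1],v[0])),"y-90",np.degrees(np.arctan2(w[1],w[0]))+90, np.linalg.norm(v)/2,np.linalg.norm(w)/2)
# ball
B=[]
for im,reg in ((T,(430,200,465,232)),(S,(390,335,440,385))):
    hsv=cv2.cvtColor(im["pixels"],cv2.COLOR_BGR2HSV);x0,y0,x1,y1=reg
    m=cv2.inRange(hsv,(3,190,90 if im is T else 150),(16,255,255))[y0:y1,x0:x1]
    c=max(cv2.findContours(m,cv2.RETR_EXTERNAL,cv2.CHAIN_APPROX_NONE)[0],key=cv2.contourArea)
    (cx,cy),r=cv2.minEnclosingCircle(c);print("circ",cx+x0,cy+y0,r,cv2.boundingRect(c));B.append((im,(cx+x0,cy+y0)))
X,e=tri(*B);print("ball",X,e,plane(*B[0],.026))
# dish handle/lip
def cen(im,reg,lo,hi):
    x0,y0,x1,y1=reg;hsv=cv2.cvtColor(im["pixels"],cv2.COLOR_BGR2HSV)
    m=cv2.inRange(hsv,lo,hi)[y0:y1,x0:x1];c=max(cv2.findContours(m,cv2.RETR_EXTERNAL,cv2.CHAIN_APPROX_NONE)[0],key=cv2.contourArea)
    r=cv2.minAreaRect(c);return (r[0][0]+x0,r[0][1]+y0),r[1],r[2],cv2.boxPoints(r)+[x0,y0]
h=cen(T,(290,215,320,262),(65,50,40),(95,255,255));print("handle",h)
l=cen(T,(270,150,300,180),(65,50,40),(95,255,255));print("lip",l)
print(plane(T,h[0],.043),plane(T,l[0],.034))
# dish rim circle points: crop ellipse ext: left 520,right 718,top 197,bottom ~393
cl,cr,ct,cb=[plane(T,tc(*q),.031) for q in ((520,290),(718,290),(617,196),(617,392))];print("dish",cl,cr,ct,cb,(cl+cr)/2,(ct+cb)/2)
# handle top corners side/top
for a,b in (((650,500),(187,413)),((683,492),(200,418))):pass
X,e=tri((T,tc(666,496)),(S,sc(193,408)));print("handle end top",X,e)
```

```text
lowx front [0.5159 0.2526 0.0634] [0.001 0.001] topplane [0.5146 0.2524 0.065 ] [0.516  0.2492 0.065 ]
hix front [0.6399 0.2659 0.0653] [0.001 0.001] topplane [0.639  0.2662 0.065 ] [0.6412 0.2668 0.065 ]
lowx back [0.5017 0.3686 0.0608] [0.0004 0.0004] topplane [0.5006 0.3675 0.065 ] [0.4998 0.359  0.065 ]
hix back [0.629  0.388  0.0581] [0.0006 0.0006] topplane [0.6266 0.3862 0.065 ] [0.6242 0.3718 0.065 ]
hop [0.5716 0.3188 0.0619]
hop plane [0.5702 0.3181 0.065 ]
yaw x 96.02075824158521 y-90 97.42514006141658 0.11981817249261968 0.12670268254226263
yaw x 96.41098399940054 y-90 97.37199311663963 0.11827748552745054 0.12622264829362465
circ 447.9186038970947 215.63953495025635 6.948200702667236 (11, 9, 14, 14)
circ 412.0 359.0 11.70479965209961 (11, 13, 23, 21)
ball [ 0.5443 -0.3589  0.031 ] [np.float64(0.00026075662378858953), np.float64(0.0002607566237887608)] [ 0.5455 -0.3603  0.026 ]
handle ((301.69662857055664, 236.18539428710938), (27.957534790039062, 8.61961555480957), 77.00537872314453, array([[294.3539, 223.5337],
       [302.7528, 221.5955],
       [309.0393, 248.8371],
       [300.6405, 250.7753]]))
lip ((285.230770111084, 165.65384674072266), (11.178619384765625, 11.178619384765625), 78.69007110595703, array([[278.6538, 161.2692],
       [289.6154, 159.0769],
       [291.8077, 170.0385],
       [280.8462, 172.2308]]))
[0.4991 0.0065 0.043 ] [0.681  0.0441 0.034 ]
dish [0.6048 0.0922 0.031 ] [ 0.6018 -0.0377  0.031 ] [0.667  0.0274 0.031 ] [0.5352 0.0299 0.031 ] [0.6033 0.0273 0.031 ] [0.6011 0.0286 0.031 ]
handle end top [ 0.4663 -0.0009  0.04  ] [np.float64(0.0014702268037629065), np.float64(0.0014702268037629258)]
```

>>> {"name": "jog_arm", "arguments": {"dr": [[0,0,0.074],[0,0,0.074],[0,0,0],[0,0,0],[0,0,0],[0,0,0],[0,0,0],[0,0,0],[0,0,0],[0,0,0]], "slide": [[0,0,0],[0,0,0],[-0.01,-0.037,0],[-0.01,-0.037,0],[-0.01,-0.037,0],[-0.01,-0.037,0],[-0.01,-0.037,0],[-0.01,-0.037,0],[-0.01,-0.037,0],[-0.01,-0.037,0]], "gripper": [0.6,0.6,0.6,0.6,0.6,0.6,0.6,0.6,0.6,0.6], "force": 30}}

```text
time_s: 1.35
position: [0.4649, -0.3766, 0.2091]
tool_rot: [[0.203, -0.979, 0.0], [-0.979, -0.203, -0.0], [0.0, 0.0, -1.0]]
ft_force: [0.3, -1.1, 0.2]
grip_width: 0.0682
```

```bash
cat >> h.py <<'E'
def st():
    s=observe();print("t",s["time_s"],"pos",np.array(s["position"]),"w",s["grip_width"],"ft",np.array(s["ft_force"]).round(1));R=np.array(s["tool_rot"]);print("az",np.degrees(np.arctan2(R[1,0],R[0,0])),"z",R[:,2],"q",np.round(s["q"],1));return s,R
def to(target,s,R): print("slide to",target,R.T@(np.array(target)-s["position"]))
E
python3 - <<'E'
from h import *
s,R=st(); W=viewer.get_image("wrist");T=viewer.get_image("top");save(W,"w2");save(T,"t2")
E
```

```text
t 1.35 pos [ 0.4649 -0.3766  0.2091] w 0.06817080499071246 ft [ 0.3 -1.1  0.2]
az -78.26359372327794 z [ 0. -0. -1.] q [-50.3  26.7  66.2  -0.   87.   27.9]
```

View pics/w2.png

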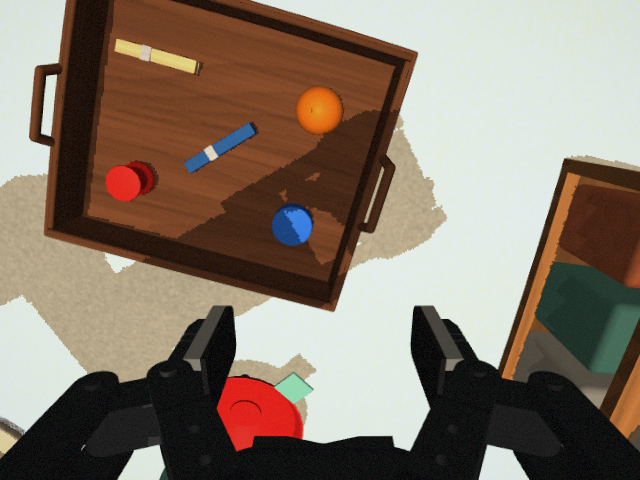

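Wrist view: ball at about (319,109), with free floor around it; cap (292,225), blue peg (220,147).

Run:
```python
from h import *
s,R=st(); W=viewer.get_image("wrist");T=viewer.get_image("top");S=viewer.get_image("side")
hsv=cv2.cvtColor(W["pixels"],cv2.COLOR_BGR2HSV)
m=cv2.inRange(hsv,(8,190,150),(18,255,255))[70:160,270:370]
c=max(cv2.findContours(m,cv2.RETR_EXTERNAL,cv2.CHAIN_APPROX_NONE)[0],key=cv2.contourArea);(x,y),r=cv2.minEnclosingCircle(c);print(x+270,y+70,r)
p=(x+270,y+70);print(plane(W,p,.026))
print(tri((W,p),(T,(447.9,215.6)),(S,(412,360.)))); print(tri((W,p),(S,(412,360.))))
for q in ((417,52),(395,75),(364,62)): print(q,plane(W,q,.055))
to((0.545,-0.359,0.1),s,R)
```

```text
t 1.45 pos [ 0.4667 -0.3752  0.2088] w 0.06845961799431008 ft [-0.6  0.9  0.3]
az -78.00543184335137 z [ 0.0007  0.0007 -1.    ] q [-50.1  26.8  66.2   0.1  87.   27.9]
319.5 112.5 23.162569046020508
[ 0.5428 -0.3566  0.026 ]
(array([ 0.544 , -0.3583,  0.0293]), [np.float64(0.002052260410819411), np.float64(0.0014097856608799835), np.float64(0.0008561234930174879)])
(array([ 0.5438, -0.3573,  0.0278]), [np.float64(0.0012616014968411982), np.float64(0.001261601496840933)])
(417, 52) [ 0.6008 -0.4185  0.055 ]
(395, 75) [ 0.5815 -0.4066  0.055 ]
(364, 62) [ 0.5854 -0.3817  0.055 ]
slide to (0.545, -0.359, 0.1) [ 0.0005 -0.0799  0.1088]
```

>>> {"name": "jog_arm", "arguments": {"dr": [[0,0,0],[0,0,0],[0,0,0],[0,0,0],[0,0,0],[0,0,0],[0,0,0],[0,0,0],[0,0,0],[0,0,0]], "slide": [[-0.001,-0.02,0],[-0.001,-0.02,0],[0,-0.02,0.02],[0,-0.019,0.03],[0,0,0.03],[0,0,0.03],[0,0,0.02],[0,0,0],[0,0,0],[0,0,0]], "gripper": [0.6,0.6,0.6,0.6,0.6,0.6,0.6,0.6,0.6,0.6]}}

```text
time_s: 2.6
position: [0.5407, -0.3606, 0.0809]
tool_rot: [[0.203, -0.979, 0.002], [-0.979, -0.203, -0.002], [0.002, -0.002, -1.0]]
ft_force: [-0.1, 0.6, 0.6]
grip_width: 0.0683
```

Run:
```python
from h import *
s,R=st(); W=viewer.get_image("wrist");save(W,"w3");S=viewer.get_image("side");save(S,"s3")
p=proj(W,(0.544,-0.3575,0.028));print("pred ball",p)
to((.544,-.3575,.024),s,R)
```

```text
t 2.6 pos [ 0.5407 -0.3606  0.0809] w 0.06834863276270478 ft [-0.1  0.6  0.6]
az -78.31303083343893 z [ 0.002  -0.0021 -1.    ] q [-44.1  37.7  68.   -0.   74.1  34.2]
pred ball [317.7534 247.1191]
slide to (0.544, -0.3575, 0.024) [-0.0025 -0.0038  0.0569]
```

View pics/w3.png

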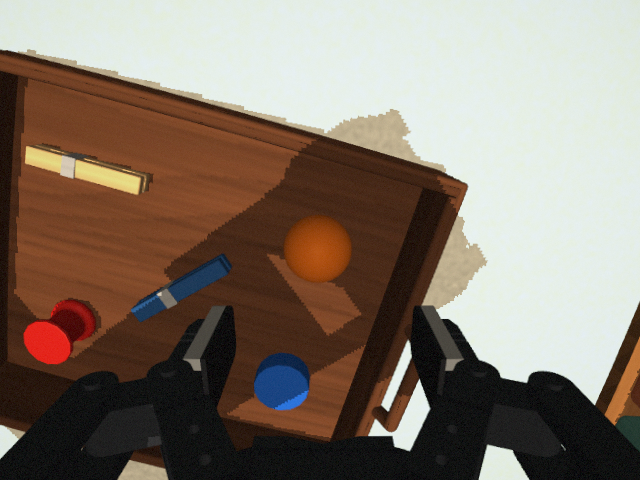

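View pics/s3.png

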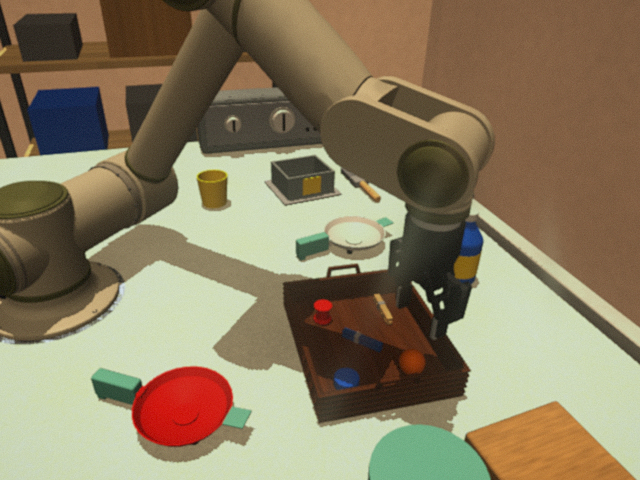

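Run:
```python
from h import *
s,R=st(); W=viewer.get_image("wrist");S=viewer.get_image("side")
print("cam",-W["R"].T@W["t"],W["R"][2])
p=np.array(s["position"])
tip=p+R[:,2]*.011
for im,n in((S,"S"),(W,"W")):
  print(n,"tips",[proj(im,tip+R[:,0]*k) for k in(-.034,0,.034)],"tcp",proj(im,p),"under",proj(im,(p[0],p[1],.026)))
save(S,"s4",(340,200,160,190),3)
```

```text
t 2.7 pos [ 0.5408 -0.3602  0.0806] w 0.06826109847196266 ft [-0.4  1.   0. ]
az -78.28604321889175 z [ 0.0017 -0.0017 -1.    ] q [-44.1  37.7  68.   -0.   74.1  34.2]
cam [ 0.6173 -0.3444  0.2454] [-0.2992 -0.0644 -0.952 ]
S tips [array([399.324 , 327.2735]), array([413.5914, 340.9243]), array([428.8658, 355.5385])] tcp [414.4919 335.2868] under [410.0688 362.4152]
W tips [array([251.2462, 282.7653]), array([321.8791, 282.8557]), array([392.5161, 282.7551])] tcp [321.8338 292.7578] under [321.8293 252.419 ]
```

View pics/s4.png

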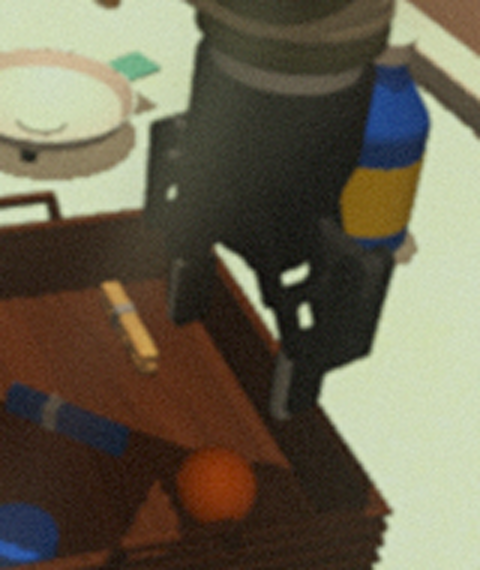

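Run:
```python
from h import *
s,R=st(); W=viewer.get_image("wrist");S=viewer.get_image("side");p=np.array(s["position"])
for a,b in (((437,307),(340+290/3,200+418/3)),((413,308),(340+273/3,200+413/3)),((234,308),(340+197/3,200+315/3)),((210,308),(340+178/3,200+323/3))):
    X,e=tri((W,a),(S,b));print(X,np.round(e,4),"tool",R.T@(X-p))
save(W,"w4",(150,280,340,200),2.3)
```

```text
t 2.8 pos [ 0.5407 -0.3598  0.0801] w 0.06815763223575652 ft [ 0.4  0.6 -0.3]
az -78.26724901434645 z [ 0.0011 -0.0011 -1.    ] q [-44.1  37.8  68.1  -0.   74.1  34.2]
[ 0.553  -0.4014  0.1049] [0.0028 0.0028] tool [ 0.0433 -0.0036 -0.0247]
[ 0.5492 -0.3933  0.1016] [0.0028 0.0028] tool [ 0.0346 -0.0015 -0.0215]
[ 0.5408 -0.3253  0.1094] [0.0005 0.0005] tool [-0.0338 -0.0072 -0.0294]
[ 0.5348 -0.3157  0.0998] [0.0012 0.0012] tool [-0.0444 -0.0032 -0.0198]
```

View pics/w4.png

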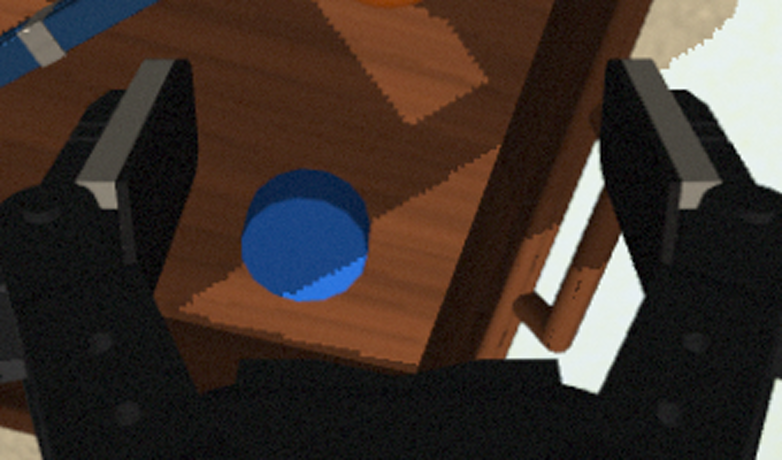

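The cameras put the fingertips about 30 mm behind where the text puts them. I'll close the gripper in the air to check this.

>>> {"name": "jog_arm", "arguments": {"dr": [[0,0,0],[0,0,0],[0,0,0],[0,0,0],[0,0,0],[0,0,0],[0,0,0],[0,0,0],[0,0,0],[0,0,0]], "slide": [[0,0,0],[0,0,0],[0,0,0],[0,0,0],[0,0,0],[0,0,0],[0,0,0],[0,0,0],[0,0,0],[0,0,0]], "gripper": [-0.06,-0.06,-0.06,-0.06,-0.06,-0.06,-0.06,-0.06,-0.06,-0.06]}}

```text
time_s: 3.9
position: [0.5405, -0.3596, 0.0791]
tool_rot: [[0.203, -0.979, -0.0], [-0.979, -0.203, -0.0], [0.0, 0.0, -1.0]]
ft_force: [-0.3, -0.1, 0.7]
grip_width: 0.0399
```

Run:
```python
from h import *
print(env.tcp_to_tips)
s,R=st(); W=viewer.get_image("wrist");S=viewer.get_image("side");save(W,"w5",(150,200,340,280),2.1);save(S,"s5",(340,200,160,190),3)
```

```text
0.011
t 3.9 pos [ 0.5405 -0.3596  0.0791] w 0.03985077972563991 ft [-0.3 -0.1  0.7]
az -78.26493131202815 z [-0. -0. -1.] q [-44.1  37.8  68.1  -0.   74.   34.2]
```

View pics/w5.png

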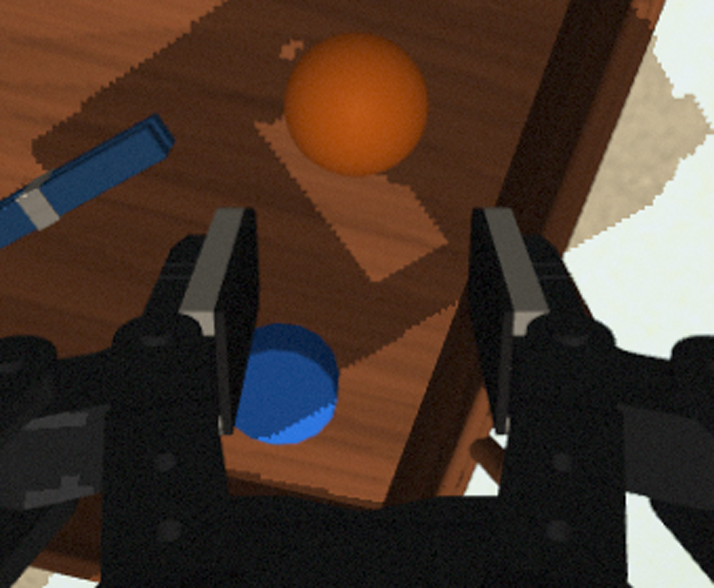

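View pics/s5.png

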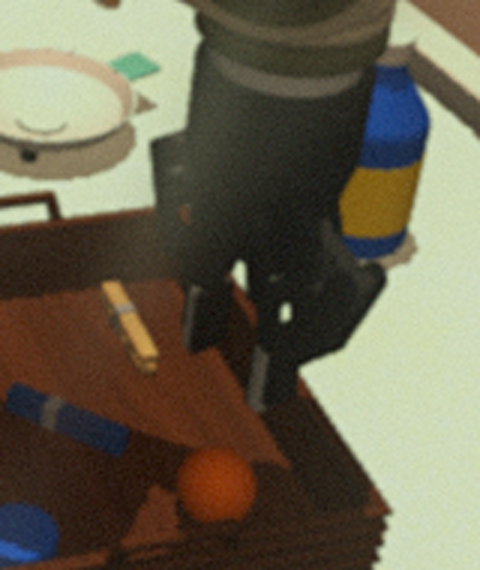

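Run:
```python
from h import *
s,R=st(); W=viewer.get_image("wrist");S=viewer.get_image("side");p=np.array(s["position"])
wl=[(150+x/2.1-.25,200+y/2.1-.25) for x,y in ((243,208),(258,212),(487,208),(471,212))]
for a in wl:
  # depth by known x in tool: intersect with plane tool x = +-.02
  c,d=ray(W,a);ct=R.T@(c-p);dt=R.T@d
  for xx in (.020,.024): 
    X0=np.sign(a[0]-322)*xx; t=(X0-ct[0])/dt[0]; print(np.round(a,1),"x",X0,"tool",ct+t*dt)
for a,b in ((wl[2],(340+262/3,200+409/3)),(wl[3],(340+250/3,200+405/3)),(wl[1],(340+212/3,200+342/3)),(wl[0],(340+190/3,200+348/3))):
    X,e=tri((W,a),(S,b));print("tri",np.round(e,4),"tool",R.T@(X-p))
print("cam tool",ct, W["R"]@R)
```

```text
t 4.0 pos [ 0.5405 -0.3596  0.0791] w 0.04013498049521661 ft [ 0.4 -0.6  0.3]
az -78.26913128934021 z [ 0. -0. -1.] q [-44.1  37.8  68.1   0.   74.   34.2]
[265.5 298.8] x -0.02 tool [-0.02   -0.015  -0.0365]
[265.5 298.8] x -0.024 tool [-0.024  -0.0025 -0.0113]
[272.6 300.7] x -0.02 tool [-0.02   -0.0052 -0.0184]
[272.6 300.7] x -0.024 tool [-0.024   0.0092  0.0103]
[381.7 298.8] x 0.02 tool [ 0.02   -0.0191 -0.0448]
[381.7 298.8] x 0.024 tool [ 0.024  -0.007  -0.0204]
[374.  300.7] x 0.02 tool [ 0.02   -0.0096 -0.0272]
[374.  300.7] x 0.024 tool [0.024  0.0044 0.0008]
tri [0.0013 0.0013] tool [ 0.0237 -0.0038 -0.0157]
tri [0.0027 0.0027] tool [ 0.0196 -0.0017 -0.015 ]
tri [0.0007 0.0007] tool [-0.0199 -0.0071 -0.0231]
tri [0.0032 0.0032] tool [-0.0262 -0.0022 -0.0146]
cam tool [ 0.0004 -0.0783 -0.1647] [[ 1.     -0.0001 -0.0003]
 [-0.      0.9516 -0.3074]
 [ 0.0003  0.3074  0.9516]]
```

>>> {"name": "jog_arm", "arguments": {"dr": [[0,0,0],[0,0,0],[0,0,0],[0,0,0],[0,0,0],[0,0,0],[0,0,0],[0,0,0],[0,0,0],[0,0,0]], "slide": [[-0.0014,-0.004,0],[0,0,0],[0,0,0],[0,0,0],[0,0,0.01],[0,0,0.015],[0,0,0.015],[0,0,0.009],[0,0,0],[0,0,0]], "gripper": [0.6,0.6,0.6,0.6,0.6,0.6,0.6,0.6,0.6,0.6]}}

```text
time_s: 5.1
position: [0.5443, -0.3575, 0.0303]
tool_rot: [[0.203, -0.979, 0.0], [-0.979, -0.203, -0.0], [0.0, -0.0, -1.0]]
ft_force: [-0.2, 0.6, 0.6]
grip_width: 0.0684
```

Run:
```python
from h import *
s,R=st(); W=viewer.get_image("wrist");S=viewer.get_image("side");save(W,"w6");save(S,"s6",(340,230,160,160),3.7)
```

```text
t 5.1 pos [ 0.5443 -0.3575  0.0303] w 0.06839806681272882 ft [-0.2  0.6  0.6]
az -78.26901530309668 z [ 0.0002 -0.0003 -1.    ] q [-43.7  41.   70.7  -0.   68.3  34.6]
```

View pics/w6.png

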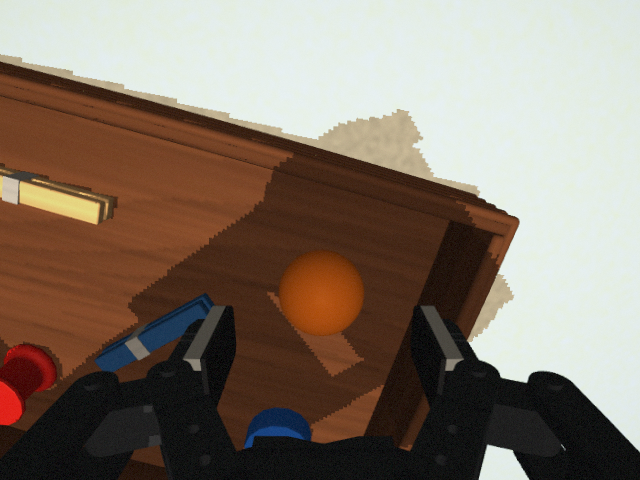

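View pics/s6.png

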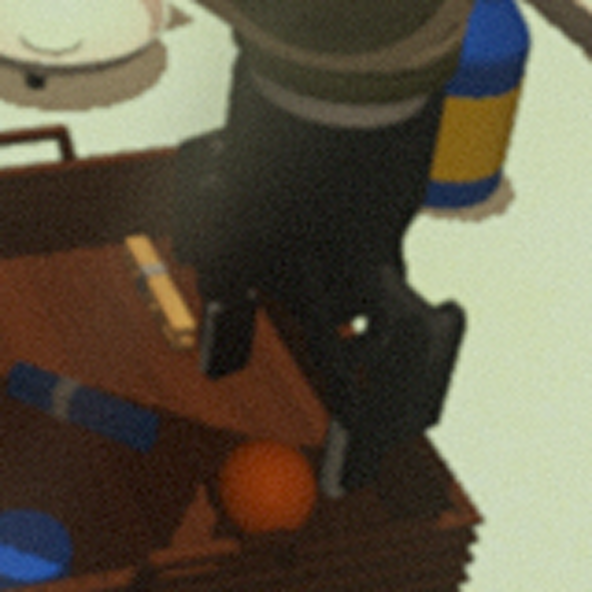

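>>> {"name": "jog_arm", "arguments": {"dr": [[0,0,0],[0,0,0],[0,0,0],[0,0,0],[0,0,0],[0,0,0],[0,0,0],[0,0,0],[0,0,0],[0,0,0]], "slide": [[0,0,0.006],[0,0,0.006],[0,0,0.006],[0,0,0.006],[0,0,0.003],[0,0,0],[0,0,0],[0,0,0],[0,0,0],[0,0,0]], "gripper": [0.6,0.6,0.6,0.6,0.6,0.2,0.2,0.2,0.2,0.2]}}

```text
time_s: 6.2
position: [0.5442, -0.3574, 0.0033]
tool_rot: [[0.203, -0.979, 0.0], [-0.979, -0.203, -0.0], [0.0, -0.0, -1.0]]
ft_force: [-1.3, -0.9, 0.8]
grip_width: 0.051
```

Run:
```python
from h import *
s,R=st(); W=viewer.get_image("wrist");S=viewer.get_image("side");save(W,"w7");save(S,"s7",(340,230,160,160),3.7)
```

```text
t 6.2 pos [ 0.5442 -0.3574  0.0033] w 0.05102396792730854 ft [-1.3 -0.9  0.8]
az -78.26802333756346 z [ 0.0003 -0.0002 -1.    ] q [-43.7  42.8  72.    0.   65.1  34.6]
```

View pics/w7.png

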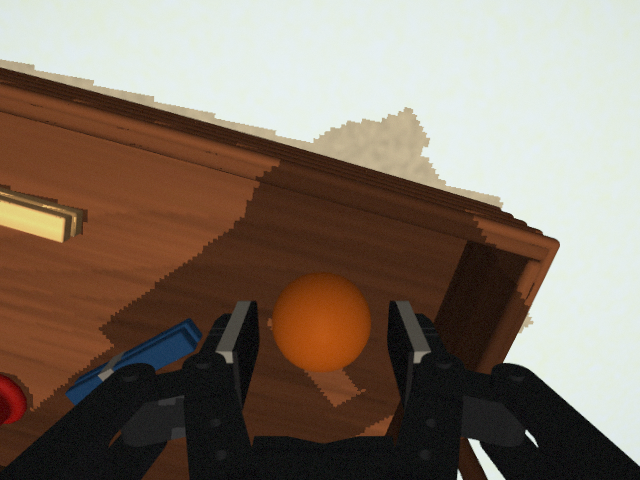

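View pics/s7.png

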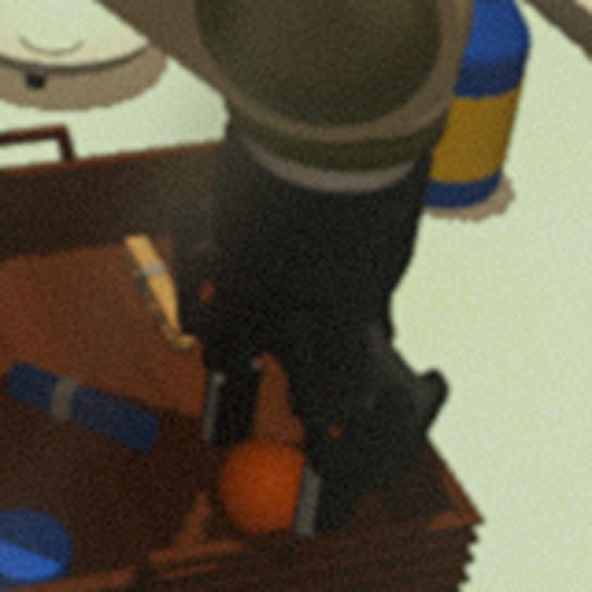

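>>> {"name": "jog_arm", "arguments": {"dr": [[0,0,0],[0,0,0],[0,0,0],[0,0,0],[0,0,0],[0,0,0],[0,0,0],[0,0,0],[0,0,0],[0,0,0]], "slide": [[0,0,0.004],[0,0,0.003],[0,0,0],[0,0,0],[0,0,0],[0,0,0],[0,0,0],[0,0,0],[0,0,0],[0,0,0]], "gripper": [0.2,0.2,0.2,0.2,0,-0.2,-0.3,-0.3,-0.3,-0.3], "force": 30}}

```text
time_s: 7.3
position: [0.5443, -0.3574, -0.0037]
tool_rot: [[0.203, -0.979, 0.0], [-0.979, -0.203, -0.0], [0.0, -0.0, -1.0]]
ft_force: [0.5, 1.1, 2.8]
grip_width: 0.0384
```

Run:
```python
from h import *
s,R=st(); W=viewer.get_image("wrist");S=viewer.get_image("side");save(W,"w8");save(S,"s8",(340,230,160,160),3.7)
```

```text
t 7.3 pos [ 0.5443 -0.3574 -0.0037] w 0.03840911975472326 ft [0.5 1.1 2.8]
az -78.26406311881004 z [ 0.0003 -0.0002 -1.    ] q [-43.7  43.3  72.3   0.   64.3  34.6]
```

View pics/w8.png

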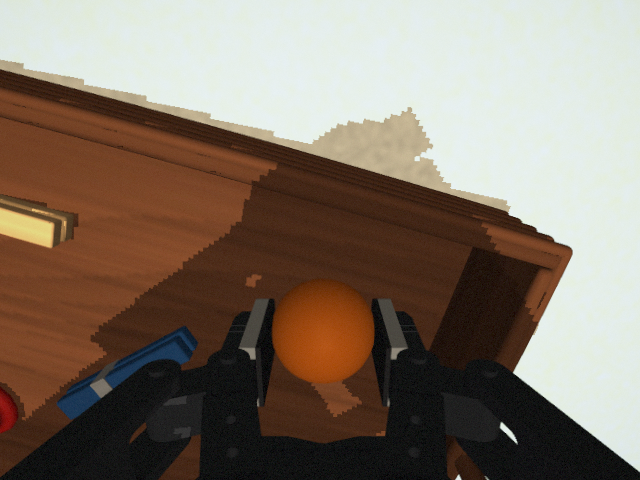

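View pics/s8.png

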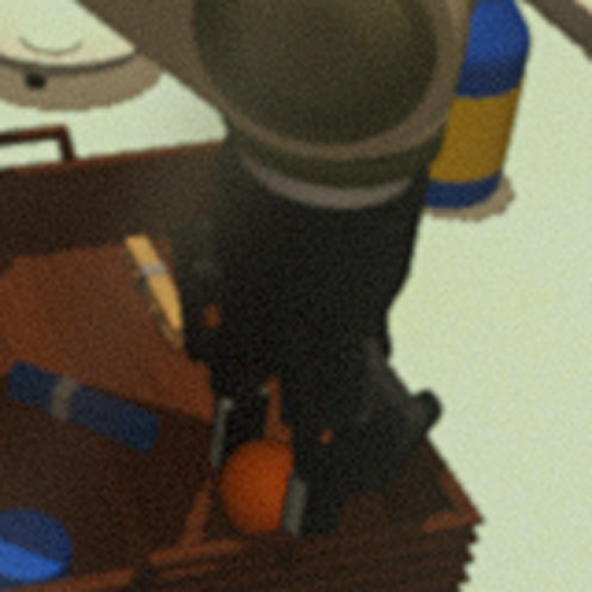

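Ball held (width 38.4 mm). Now lift and check.

>>> {"name": "jog_arm", "arguments": {"dr": [[0,0,0],[0,0,0],[0,0,0],[0,0,0],[0,0,0],[0,0,0],[0,0,0],[0,0,0],[0,0,0],[0,0,0]], "slide": [[0,0,0],[0,0,-0.004],[0,0,-0.01],[0,0,-0.015],[0,0,-0.02],[0,0,-0.025],[0,0,-0.025],[0,0,-0.02],[0,0,-0.01],[0,0,0]], "gripper": [-0.3,-0.3,-0.3,-0.3,-0.3,-0.3,-0.3,-0.3,-0.3,-0.3], "force": 40}}

```text
time_s: 8.4
position: [0.5445, -0.3577, 0.1266]
tool_rot: [[0.203, -0.979, 0.002], [-0.979, -0.203, -0.002], [0.002, -0.001, -1.0]]
ft_force: [0.0, 0.1, -0.0]
grip_width: 0.0379
```

Run:
```python
from h import *
s,R=st(); W=viewer.get_image("wrist");S=viewer.get_image("side");save(W,"w9");save(S,"s9");T=viewer.get_image("top");save(T,"t9")
p=np.array(s["position"])
def circ(im,lo,hi,reg):
    x0,y0,x1,y1=reg;hsv=cv2.cvtColor(im["pixels"],cv2.COLOR_BGR2HSV);m=cv2.inRange(hsv,lo,hi)[y0:y1,x0:x1]
    c=max(cv2.findContours(m,cv2.RETR_EXTERNAL,cv2.CHAIN_APPROX_NONE)[0],key=cv2.contourArea);(x,y),r=cv2.minEnclosingCircle(c);print(x+x0,y+y0,r,cv2.boundingRect(c));return (x+x0,y+y0),r
a,r=circ(W,(5,190,90),(18,255,255),(240,250,410,420))
```

```text
t 8.4 pos [ 0.5445 -0.3577  0.1266] w 0.03792498417876662 ft [ 0.   0.1 -0. ]
az -78.26441986423579 z [ 0.0018 -0.0018 -1.    ] q [-43.7  35.5  64.3  -0.   80.1  34.6]
322.9347839355469 331.71739196777344 51.65359878540039 (33, 31, 101, 103)
```

View pics/w9.png

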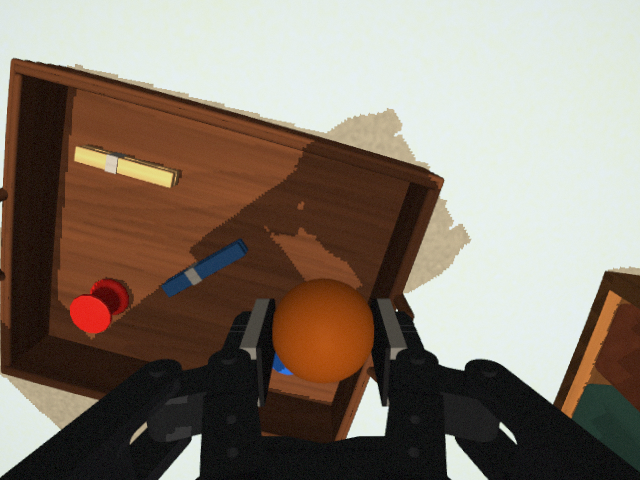

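View pics/s9.png

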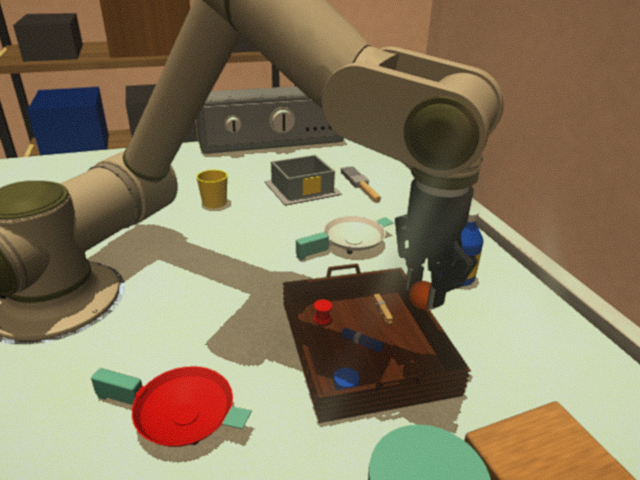

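>>> {"name": "jog_arm", "arguments": {"dr": [[0,0,0],[0,0,0],[0,0,0],[0,0,0],[0,0,0],[0,0,0],[0,0,0],[0,0,0],[0,0,0],[0,0,0]], "slide": [[-0.02,-0.003,-0.01],[-0.04,-0.004,-0.01],[-0.045,-0.004,-0.01],[-0.045,-0.004,0],[-0.045,-0.004,0],[-0.045,-0.004,0],[-0.045,-0.004,0],[-0.04,-0.002,0],[-0.03,0,0],[-0.005,0,0]], "gripper": [-0.3,-0.3,-0.3,-0.3,-0.3,-0.3,-0.3,-0.3,-0.3,-0.3]}}

```text
time_s: 9.55
position: [0.4977, 0.0045, 0.1551]
tool_rot: [[0.207, -0.978, -0.001], [-0.978, -0.207, 0.001], [-0.001, 0.001, -1.0]]
ft_force: [0.7, -1.2, -0.1]
grip_width: 0.0377
```

Run:
```python
from h import *
s,R=st(); W=viewer.get_image("wrist");save(W,"w10");p=np.array(s["position"])
for z in(-.026,-.03,-.034):print("ball pred",proj(W,p+R[:,2]*z))
S=viewer.get_image("side");save(S,"s10",(200,120,250,180),3.2)
```

```text
t 9.55 pos [0.4977 0.0045 0.1551] w 0.03765077825030346 ft [ 0.7 -1.2 -0.1]
az -78.05100436043372 z [-0.0012  0.0009 -1.    ] q [-13.2  19.5  87.6   0.   73.   64.9]
ball pred [321.7267 321.3474]
ball pred [321.7037 326.5537]
ball pred [321.6795 332.0202]
```

View pics/w10.png

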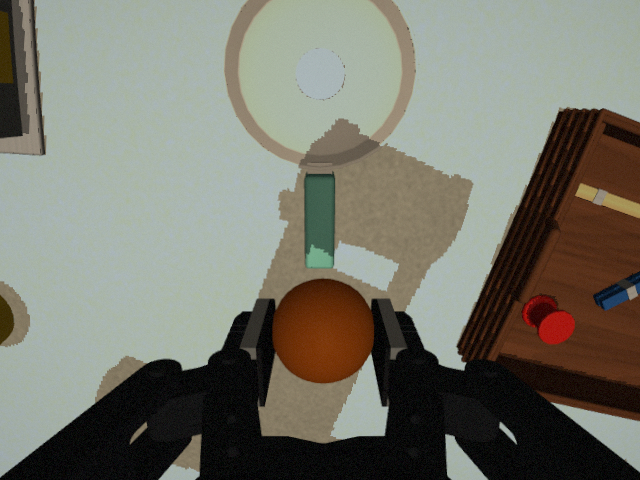

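View pics/s10.png

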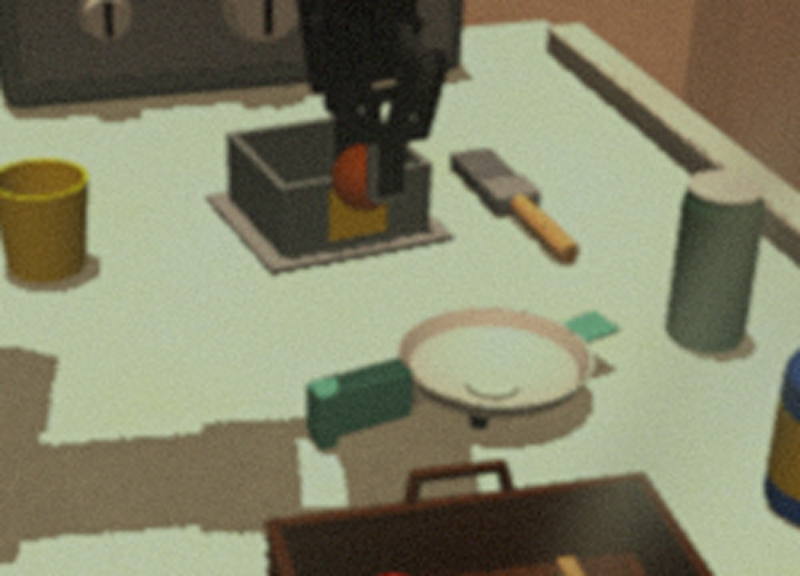

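Run:
```python
from h import *
s,R=st(); W=viewer.get_image("wrist");S=viewer.get_image("side");p=np.array(s["position"])
hsv=cv2.cvtColor(W["pixels"],cv2.COLOR_BGR2HSV)
m=cv2.inRange(hsv,(60,60,20),(95,255,255));m[:160]=0;m[280:]=0;m[:,:290]=0;m[:,350:]=0
c=max(cv2.findContours(m,cv2.RETR_EXTERNAL,cv2.CHAIN_APPROX_NONE)[0],key=cv2.contourArea);r=cv2.minAreaRect(c);b=cv2.boxPoints(r);print("handle",r,b.tolist())
Q=np.array([plane(W,q,.043) for q in b]);print(Q)
i=np.argsort(Q[:,0]);near=Q[i[:2]].mean(0);far=Q[i[2:]].mean(0);v=far-near;print("near",near,"far",far,"len",np.linalg.norm(v),"az",np.degrees(np.arctan2(v[1],v[0])), "mid",(near+far)/2, "width",np.linalg.norm(Q[i[0]]-Q[i[1]]))
# centre disc
g=W["pixels"][40:110,285:355].astype(int); d=g[:,:,0]-g[:,:,2]
mm=(cv2.GaussianBlur(d.astype(np.float32),(5,5),0)>0).astype(np.uint8)
c=max(cv2.findContours(mm,cv2.RETR_EXTERNAL,cv2.CHAIN_APPROX_NONE)[0],key=cv2.contourArea);e=cv2.fitEllipse(c);print("disc",e);q=(e[0][0]+285,e[0][1]+40);print("dish ctr",q,plane(W,q,.008))
# rim outer, v=74 row & vertical: fit ellipse on rim color
rm=cv2.inRange(hsv,(0,25,60),(22,120,200));rm[170:]=0;rm[:,:215]=0;rm[:,425:]=0;rm[118:]=0
ys,xs=np.where(rm>0);hull=cv2.convexHull(np.stack([xs,ys],1));pts=hull[:,0];pts=pts[(pts[:,1]>2)&(pts[:,1]<115)]
P=np.array([plane(W,q.astype(float),.031) for q in pts]);A=np.c_[2*P[:,:2],np.ones(len(P))];sol=np.linalg.lstsq(A,(P[:,:2]**2).sum(1),rcond=None)[0];print("rim fit",sol[:2],np.sqrt(sol[2]+sol[:2]@sol[:2]),len(P))
# ball by wrist+side
hs=cv2.cvtColor(S["pixels"],cv2.COLOR_BGR2HSV);mb=cv2.inRange(hs,(2,150,60),(14,255,255));x0,y0=295,160;mb=mb[y0:190,x0:330]
c=max(cv2.findContours(mb,cv2.RETR_EXTERNAL,cv2.CHAIN_APPROX_NONE)[0],key=cv2.contourArea);bb=cv2.boundingRect(c);print("side ball",bb[0]+x0,bb[1]+y0,bb[2:],cv2.minEnclosingCircle(c))
for sb in ((314,bb[1]+y0+bb[3]/2.),):
  X,ee=tri((W,(323,331.5)),(S,sb));print("ball tool",R.T@(X-p),ee)
```

```text
t 9.65 pos [0.4988 0.0021 0.1551] w 0.037726604422479264 ft [-0.4 -0.7 -0.7]
az -78.14855070902152 z [-0.0003  0.     -1.    ] q [-13.4  19.5  87.5  -0.   73.   64.8]
handle ((315.5, 221.0), (29.0, 94.0), 0.0) [[301.0, 268.0], [301.0, 174.0], [330.0, 174.0], [330.0, 268.0]]
[[ 0.4632  0.0108  0.043 ]
 [ 0.5321  0.0241  0.043 ]
 [ 0.5362  0.0044  0.043 ]
 [ 0.4676 -0.0104  0.043 ]]
near [0.4654 0.0002 0.043 ] far [0.5341 0.0142 0.043 ] len 0.07013851624256204 az 11.534903221983212 mid [0.4998 0.0072 0.043 ] width 0.02167105172276877
disc ((30.7852840423584, 34.1687126159668), (49.2996826171875, 52.9940071105957), 5.535772323608398)
dish ctr (315.7852840423584, 74.1687126159668) [0.6009 0.0283 0.008 ]
rim fit [0.6005 0.0284] 0.06471138101066304 23
side ball 305 165 (12, 21) ((19.0, 15.074999809265137), 10.124606132507324)
ball tool [ 0.0017  0.0011 -0.0288] [np.float64(0.0019607171939656407), np.float64(0.001960717193965565)]
```

>>> {"name": "jog_arm", "arguments": {"dr": [[0,0,0],[0,0,0],[0,0,0],[0,0,0],[0,0,0],[0,0,0],[0,0,0],[0,0,0],[0,0,0],[0,0,0]], "slide": [[-0.001,-0.02,0],[-0.001,-0.03,0],[-0.001,-0.03,0],[-0.001,-0.02,0.01],[0,-0.006,0.03],[0,0,0.03],[0,0,0.025],[0,0,0.01],[0,0,0],[0,0,0]], "gripper": [-0.3,-0.3,-0.3,-0.3,-0.3,-0.3,-0.3,-0.3,-0.3,-0.3]}}

```text
time_s: 10.75
position: [0.603, 0.0259, 0.0512]
tool_rot: [[0.203, -0.979, 0.002], [-0.979, -0.203, -0.0], [0.001, -0.002, -1.0]]
ft_force: [0.6, 0.5, -1.0]
grip_width: 0.0377
```

Run:
```python
from h import *
s,R=st(); W=viewer.get_image("wrist");save(W,"w11");S=viewer.get_image("side");save(S,"s11",(250,150,200,150),4)
to((.6015,.0282,-.001),s,R)
```

```text
t 10.75 pos [0.603  0.0259 0.0512] w 0.037669210709460194 ft [ 0.6  0.5 -1. ]
az -78.30880220599235 z [ 0.0017 -0.0003 -1.    ] q [-8.8 35.6 78.3 -0.  66.  69.5]
slide to (0.6015, 0.0282, -0.001) [-0.0026  0.0011  0.0522]
```

View pics/w11.png

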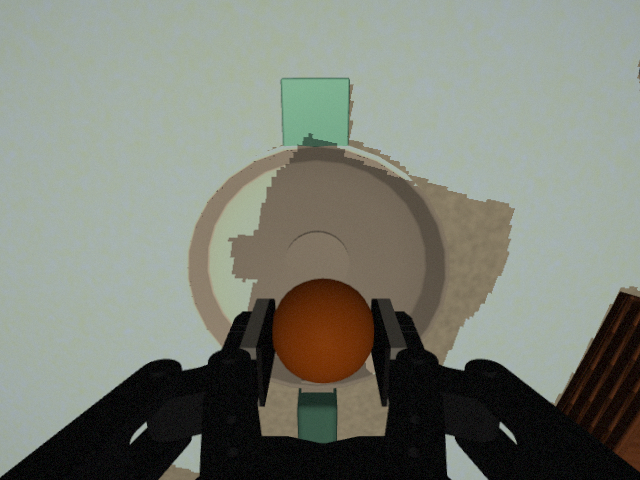

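View pics/s11.png

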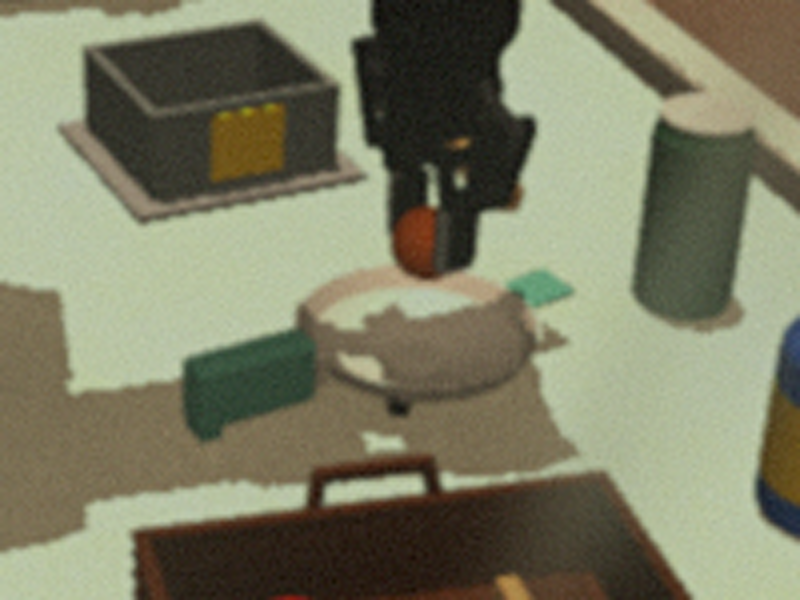

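>>> {"name": "jog_arm", "arguments": {"dr": [[0,0,0],[0,0,0],[0,0,0],[0,0,0],[0,0,0],[0,0,0],[0,0,0],[0,0,0],[0,0,0],[0,0,0]], "slide": [[-0.0025,0.001,0.005],[0,0,0.01],[0,0,0.01],[0,0,0.01],[0,0,0.008],[0,0,0.005],[0,0,0],[0,0,0],[0,0,0],[0,0,0]], "gripper": [-0.3,-0.3,-0.3,-0.3,-0.3,-0.3,-0.3,-0.3,-0.3,-0.3]}}

```text
time_s: 11.85
position: [0.601, 0.0287, 0.0025]
tool_rot: [[0.203, -0.979, 0.001], [-0.979, -0.203, -0.0], [0.0, -0.001, -1.0]]
ft_force: [-0.2, 0.6, -1.2]
grip_width: 0.0376
```

Run:
```python
from h import *
s,R=st(); W=viewer.get_image("wrist");save(W,"w12");S=viewer.get_image("side");save(S,"s12",(290,180,140,100),5)
to((.6015,.0282,-.001),s,R)
```

```text
t 11.85 pos [0.601  0.0287 0.0025] w 0.03762458488140635 ft [-0.2  0.6 -1.2]
az -78.26618425957554 z [ 0.0007 -0.0001 -1.    ] q [-8.5 39.  81.1  0.  59.8 69.7]
slide to (0.6015, 0.0282, -0.001) [ 0.0006 -0.0004  0.0035]
```

View pics/w12.png

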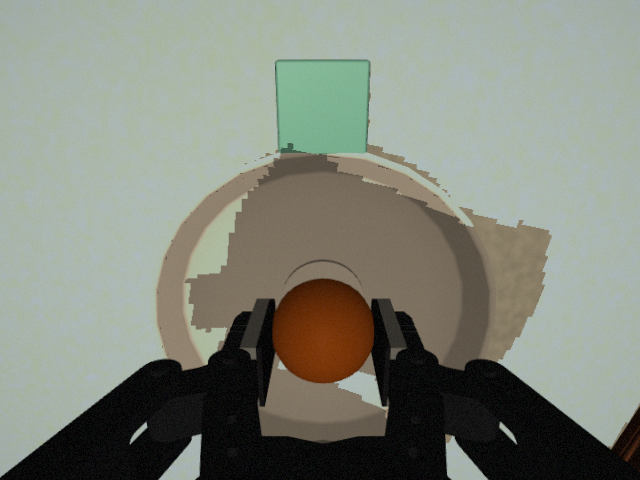

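View pics/s12.png

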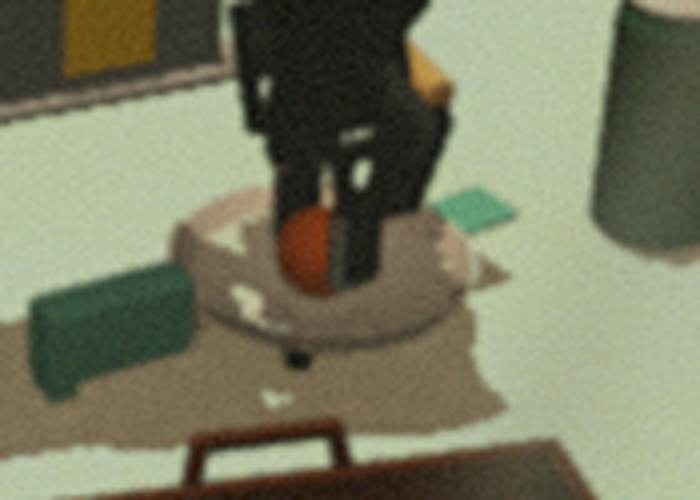

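>>> {"name": "jog_arm", "arguments": {"dr": [[0,0,0],[0,0,0],[0,0,0],[0,0,0],[0,0,0],[0,0,0],[0,0,0],[0,0,0],[0,0,0],[0,0,0]], "slide": [[0.0005,0,0.001],[0,0,0],[0,0,0.001],[0,0,0],[0,0,0.001],[0,0,0],[0,0,0],[0,0,0],[0,0,0],[0,0,0]], "gripper": [-0.3,-0.3,-0.3,-0.3,-0.3,-0.3,-0.3,-0.3,-0.3,-0.3]}}

```text
time_s: 12.95
position: [0.6009, 0.0282, -0.0009]
tool_rot: [[0.203, -0.979, 0.0], [-0.979, -0.203, 0.0], [-0.0, -0.0, -1.0]]
ft_force: [0.4, 0.6, -1.5]
grip_width: 0.0375
```

Run:
```python
from h import *
s,R=st()
for i in range(4):
  W=viewer.get_image("wrist");print(np.array(observe()["ft_force"]).round(2))
```

```text
t 12.95 pos [ 0.6009  0.0282 -0.0009] w 0.03754710092623211 ft [ 0.4  0.6 -1.5]
az -78.26546438803835 z [ 0.  0. -1.] q [-8.6 39.3 81.2  0.  59.5 69.7]
[-1.15  0.82  0.01]
[-0.57 -0.51  0.31]
[ 0.05 -0.36  0.25]
[-0.26  0.09  0.07]
```

>>> {"name": "jog_arm", "arguments": {"dr": [[0,0,0],[0,0,0],[0,0,0],[0,0,0],[0,0,0],[0,0,0],[0,0,0],[0,0,0],[0,0,0],[0,0,0]], "slide": [[0,0,0.0005],[0,0,0],[0,0,0.0005],[0,0,0],[0,0,0],[0,0,0],[0,0,0],[0,0,0],[0,0,0],[0,0,0]], "gripper": [-0.3,-0.3,-0.3,-0.3,-0.3,-0.3,-0.3,-0.3,-0.3,-0.3]}}

```text
time_s: 14.15
position: [0.6012, 0.0282, -0.0015]
tool_rot: [[0.203, -0.979, 0.001], [-0.979, -0.203, -0.0], [0.0, -0.001, -1.0]]
ft_force: [-0.3, 0.3, 5.3]
grip_width: 0.0376
```

Run:
```python
from h import *
s,R=st()
for i in range(5):
  W=viewer.get_image("wrist");print(np.array(observe()["ft_force"]).round(2))
```

```text
t 14.15 pos [ 0.6012  0.0282 -0.0015] w 0.03762678487671994 ft [-0.3  0.3  5.3]
az -78.26334923037919 z [ 0.0008 -0.0001 -1.    ] q [-8.6 39.3 81.3  0.  59.4 69.7]
[-0.02  0.4   4.69]
[-1.55  0.37  5.51]
[-0.58  0.33  6.25]
[0.69 0.67 5.45]
[-1.32  0.8   5.01]
```

>>> {"name": "jog_arm", "arguments": {"dr": [[0,0,0],[0,0,0],[0,0,0],[0,0,0],[0,0,0],[0,0,0],[0,0,0],[0,0,0],[0,0,0],[0,0,0]], "slide": [[0,0,-0.0005],[0,0,0],[0,0,0],[0,0,0],[0,0,0],[0,0,0],[0,0,0],[0,0,0],[0,0,0],[0,0,0]], "gripper": [-0.3,-0.15,-0.12,-0.1,-0.08,-0.06,-0.03,0,0.05,0.1]}}

```text
time_s: 15.4
position: [0.6009, 0.0282, -0.0014]
tool_rot: [[0.203, -0.979, -0.0], [-0.979, -0.203, 0.0], [-0.0, 0.0, -1.0]]
ft_force: [-0.5, -0.4, -0.5]
grip_width: 0.0472
```

Run:
```python
from h import *
s,R=st()
W=viewer.get_image("wrist");save(W,"w13")
```

```text
t 15.4 pos [ 0.6009  0.0282 -0.0014] w 0.04722771118590638 ft [-0.5 -0.4 -0.5]
az -78.2673503797998 z [-0.0001  0.     -1.    ] q [-8.6 39.3 81.3  0.  59.4 69.7]
```

View pics/w13.png

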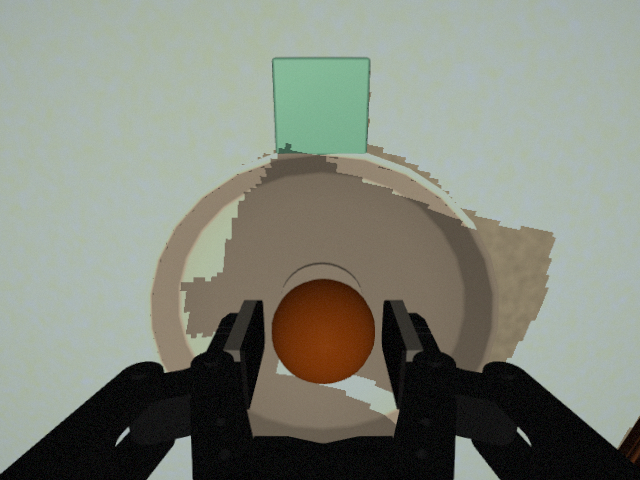

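>>> {"name": "jog_arm", "arguments": {"dr": [[0,0,0],[0,0,0],[0,0,0],[0,0,0],[0,0,0],[0,0,0],[0,0,0],[0,0,0],[0,0,0],[0,0,0]], "slide": [[0,0,0],[0,0,-0.003],[0,0,-0.007],[0,0,-0.01],[0,0,-0.015],[0,0,-0.02],[0,0,-0.02],[0,0,-0.02],[0,0,-0.02],[0,0,0]], "gripper": [0.2,0.3,0.3,0.3,0.3,0.3,0.3,0.3,0.3,0.3]}}

```text
time_s: 16.45
position: [0.6023, 0.0281, 0.1172]
tool_rot: [[0.204, -0.979, 0.006], [-0.979, -0.204, -0.001], [0.002, -0.006, -1.0]]
ft_force: [-0.5, 0.5, -0.5]
grip_width: 0.0558
```

Run:
```python
from h import *
s,R=st()
W=viewer.get_image("wrist");save(W,"w14");S=viewer.get_image("side");save(S,"s14",(290,180,140,100),5)
to((.4990,.007,.11),s,R)
```

```text
t 16.45 pos [0.6023 0.0281 0.1172] w 0.055772246188632135 ft [-0.5  0.5 -0.5]
az -78.25718953018448 z [ 0.0062 -0.0009 -1.    ] q [-8.6 31.3 74.1  0.  74.3 69.7]
slide to (0.499, 0.007, 0.11) [-0.0004  0.1055  0.0065]
```

View pics/w14.png

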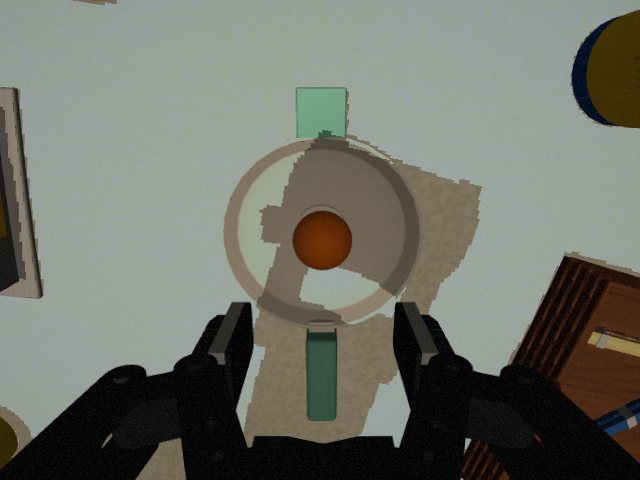

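View pics/s14.png

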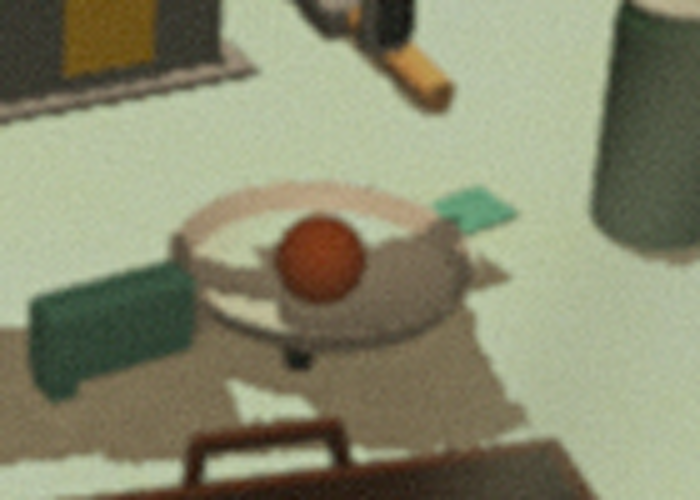

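>>> {"name": "jog_arm", "arguments": {"dr": [[0,0,0],[0,0,0],[0,0,0],[0,0,0],[0,0,0],[0,0,0],[0,0,0],[0,0,0],[0,0,0],[0,0,0]], "slide": [[0,0.02,0],[0,0.03,0],[0,0.03,0],[0,0.02,0.01],[0,0.0055,0.02],[0,0,0.02],[0,0,0.01],[0,0,0],[0,0,0],[0,0,0]], "gripper": [0.3,0.3,0.3,0.3,0.3,0.3,0.3,0.3,0.3,0.3]}}

```text
time_s: 17.55
position: [0.4981, 0.0068, 0.0542]
tool_rot: [[0.204, -0.979, 0.001], [-0.979, -0.204, -0.0], [0.0, -0.001, -1.0]]
ft_force: [-0.2, 0.2, 0.2]
grip_width: 0.0554
```

Run:
```python
from h import *
s,R=st();T=viewer.get_image("top");S=viewer.get_image("side");
W=viewer.get_image("wrist");save(W,"w15");s,R=st()
hsv=cv2.cvtColor(W["pixels"],cv2.COLOR_BGR2HSV)
m=cv2.inRange(hsv,(60,60,20),(95,255,255));m[:120]=0;m[:,:260]=0;m[:,380:]=0
c=max(cv2.findContours(m,cv2.RETR_EXTERNAL,cv2.CHAIN_APPROX_NONE)[0],key=cv2.contourArea);r=cv2.minAreaRect(c);print(r,cv2.boundingRect(c))
for v in (0.005,-.02): print(proj(W,s["position"]+R[:,2]*v))
save(T,"t15",(130,120,210,150),3.8);save(S,"s15",(250,150,200,150),4)
to((.4990,.007,-.001),s,R)
```

```text
t 17.55 pos [0.4981 0.0068 0.0542] w 0.055418622955898174 ft [-0.2  0.2  0.2]
az -78.25698200030415 z [ 0.0011 -0.0002 -1.    ] q [-12.9  26.9  95.6   0.   57.5  65.4]
t 17.7 pos [0.498  0.0067 0.0541] w 0.05525231739535823 ft [-0.  -0.7 -0.3]
az -78.26150632856385 z [ 0.0011 -0.0002 -1.    ] q [-12.9  26.9  95.6   0.   57.5  65.4]
((321.5, 273.0), (45.0, 140.0), 0.0) (299, 203, 46, 141)
[321.8514 288.1386]
[321.7357 313.9948]
slide to (0.499, 0.007, -0.001) [-0.0001 -0.001   0.0551]
```

View pics/w15.png

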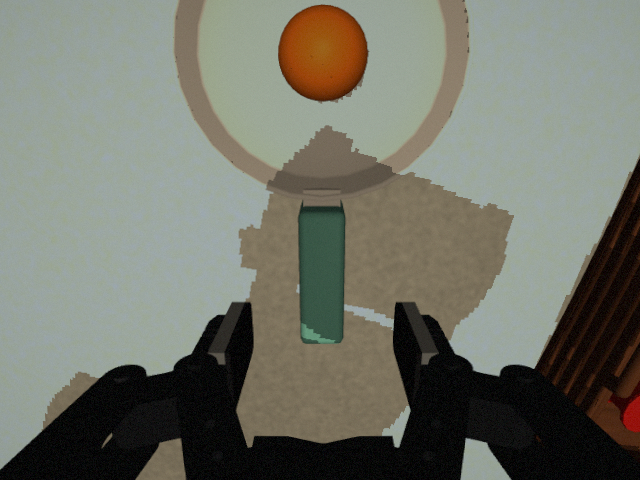

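View pics/s15.png

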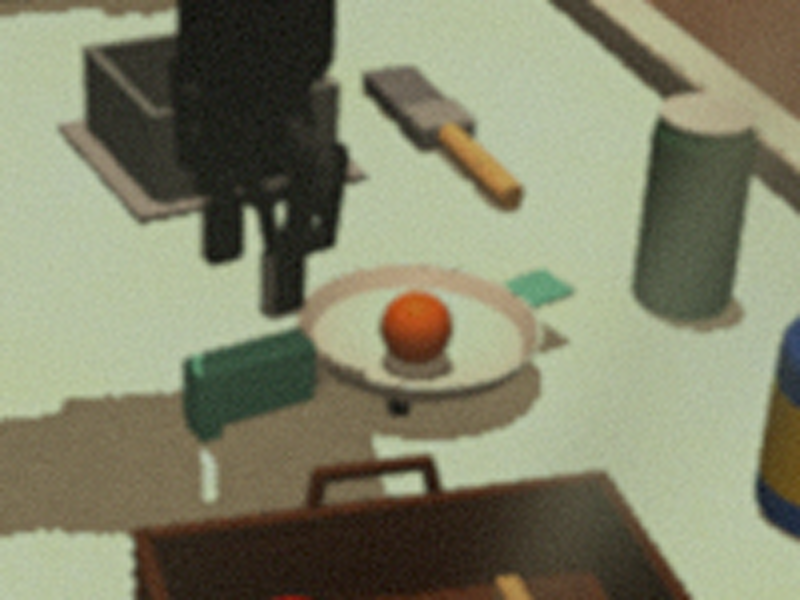

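Ball at rest in the dish; handle centred (u 321.5 vs 321.8) and parallel to the pads. Next, descend.

>>> {"name": "jog_arm", "arguments": {"dr": [[0,0,0],[0,0,0],[0,0,0],[0,0,0],[0,0,0],[0,0,0],[0,0,0],[0,0,0],[0,0,0],[0,0,0]], "slide": [[0,-0.001,0.005],[0,0,0.01],[0,0,0.01],[0,0,0.01],[0,0,0.01],[0,0,0.007],[0,0,0.003],[0,0,0],[0,0,0],[0,0,0]], "gripper": [0.3,0.3,0.3,0.3,0.3,0.3,0.3,0.3,0.3,0.1], "force": 30}}

```text
time_s: 18.7
position: [0.4988, 0.0069, -0.001]
tool_rot: [[0.203, -0.979, 0.001], [-0.979, -0.203, -0.0], [0.0, -0.001, -1.0]]
ft_force: [0.1, 0.4, 0.1]
grip_width: 0.0469
```

Run:
```python
from h import *
s,R=st();S=viewer.get_image("side");
W=viewer.get_image("wrist");save(W,"w16");save(S,"s16",(250,150,200,150),4)
```

```text
t 18.7 pos [ 0.4988  0.0069 -0.001 ] w 0.046920597692933254 ft [0.1 0.4 0.1]
az -78.26213930974316 z [ 0.0008 -0.0002 -1.    ] q [-12.8  32.1  98.5   0.   49.4  65.4]
```

View pics/w16.png

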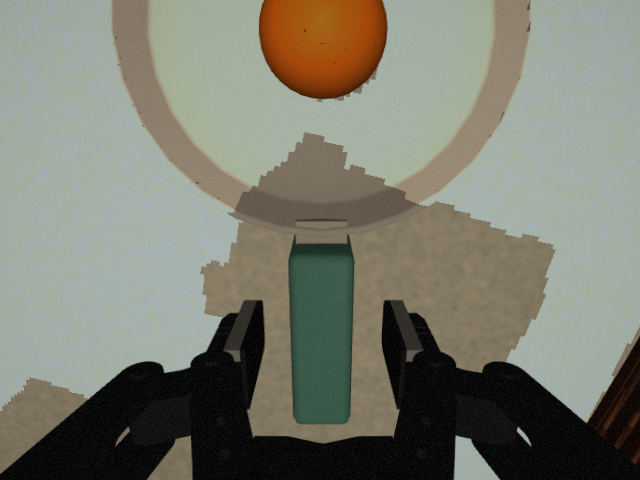

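View pics/s16.png

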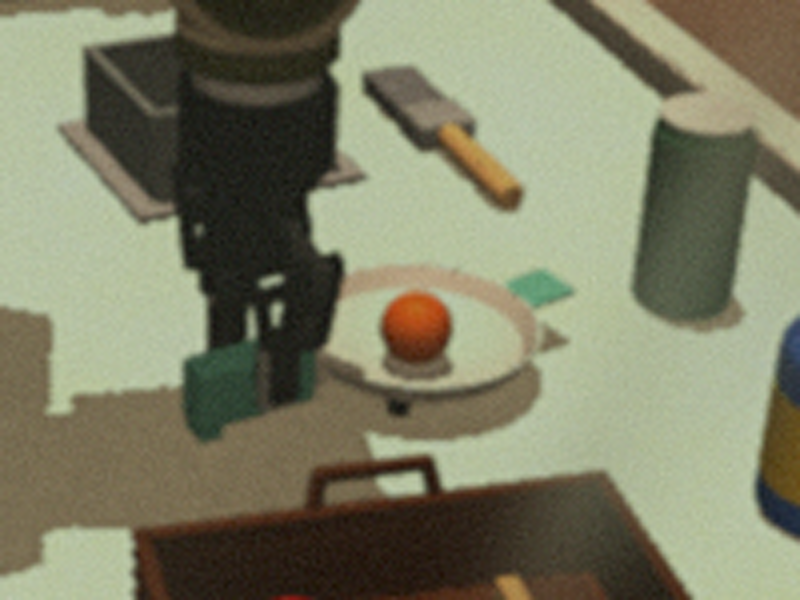

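>>> {"name": "jog_arm", "arguments": {"dr": [[0,0,0],[0,0,0],[0,0,0],[0,0,0],[0,0,0],[0,0,0],[0,0,0],[0,0,0],[0,0,0],[0,0,0]], "slide": [[0,0,0],[0,0,0],[0,0,0],[0,0,0],[0,0,0],[0,0,0],[0,0,0],[0,0,0],[0,0,0],[0,0,0]], "gripper": [0,-0.1,-0.2,-0.3,-0.4,-0.44,-0.48,-0.52,-0.6,-0.7], "force": 30}}

```text
time_s: 19.8
position: [0.4986, 0.0071, -0.0013]
tool_rot: [[0.203, -0.979, 0.0], [-0.979, -0.203, 0.0], [-0.0, -0.0, -1.0]]
ft_force: [-0.9, 1.0, 3.4]
grip_width: 0.0213
```

>>> {"name": "jog_arm", "arguments": {"dr": [[0,0,0],[0,0,0],[0,0,0],[0,0,0],[0,0,0],[0,0,0],[0,0,0],[0,0,0],[0,0,0],[0,0,0]], "slide": [[0,0,0],[0,0,0],[0,0,0],[0,0,0],[0,0,0],[0,0,0],[0,0,0],[0,0,0],[0,0,0],[0,0,0]], "gripper": [-1,-1,-1,-1,-1,-1,-1,-1,-1,-1], "force": 110}}

```text
time_s: 20.8
position: [0.4987, 0.007, -0.001]
tool_rot: [[0.203, -0.979, 0.001], [-0.979, -0.203, -0.0], [0.0, -0.001, -1.0]]
ft_force: [-1.0, 2.8, 6.6]
grip_width: 0.02
```

Run:
```python
from h import *
s,R=st();S=viewer.get_image("side");
W=viewer.get_image("wrist");save(W,"w17");save(S,"s17",(250,150,200,150),4)
```

```text
t 20.8 pos [ 0.4987  0.007  -0.001 ] w 0.02002157396898474 ft [-1.   2.8  6.6]
az -78.26376614220949 z [ 0.0005 -0.0001 -1.    ] q [-12.8  32.1  98.5   0.   49.4  65.4]
```

View pics/w17.png

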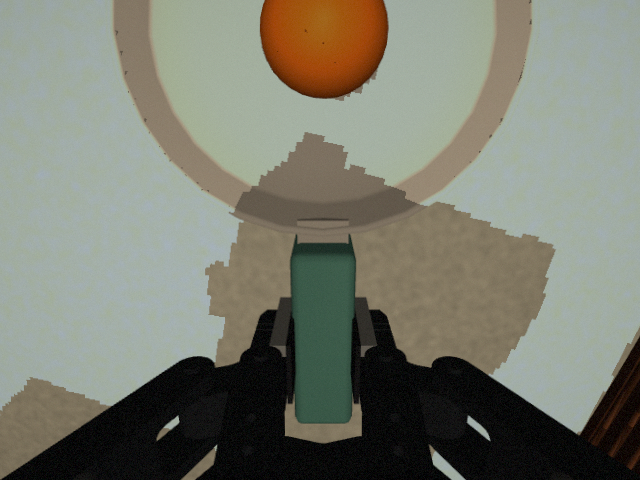

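View pics/s17.png

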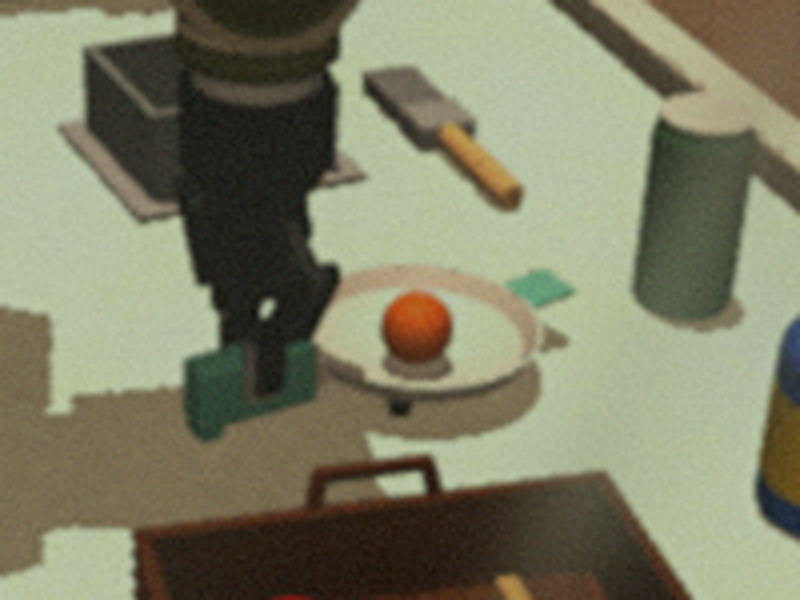

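>>> {"name": "jog_arm", "arguments": {"dr": [[0,0,0],[0,0,0],[0,0,0],[0,0,0],[0,0,0],[0,0,0],[0,0,0],[0,0,0],[0,0,0],[0,0,0]], "slide": [[0,0,-0.001],[0,0,-0.002],[0,0,-0.004],[0,0,-0.006],[0,0,-0.006],[0,0,-0.005],[0,0,-0.004],[0,0,-0.002],[0,0,0],[0,0,0]], "gripper": [-1,-1,-1,-1,-1,-1,-1,-1,-1,-1]}}

```text
time_s: 21.9
position: [0.4985, 0.007, 0.0285]
tool_rot: [[0.203, -0.979, -0.0], [-0.979, -0.203, 0.0], [-0.0, 0.0, -1.0]]
ft_force: [0.1, -0.3, -1.6]
grip_width: 0.0192
```

Run:
```python
from h import *
s,R=st();S=viewer.get_image("side");
W=viewer.get_image("wrist");save(W,"w18");save(S,"s18",(250,150,200,150),4)
```

```text
t 21.9 pos [0.4985 0.007  0.0285] w 0.01918619562047053 ft [ 0.1 -0.3 -1.6]
az -78.26670027829802 z [-0.0002  0.0001 -1.    ] q [-12.8  29.3  97.    0.   53.8  65.4]
```

View pics/w18.png

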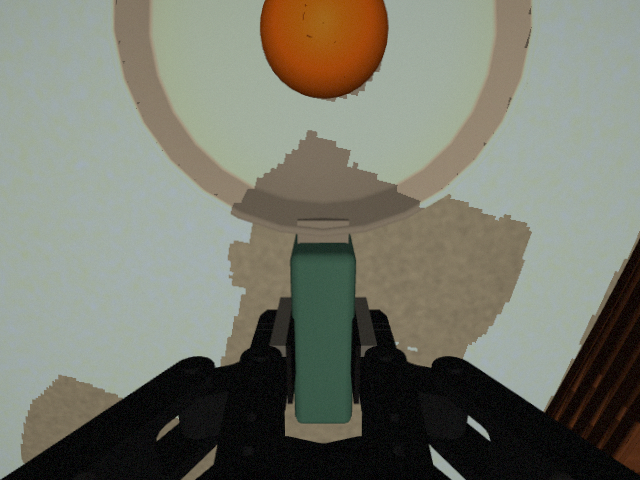

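View pics/s18.png

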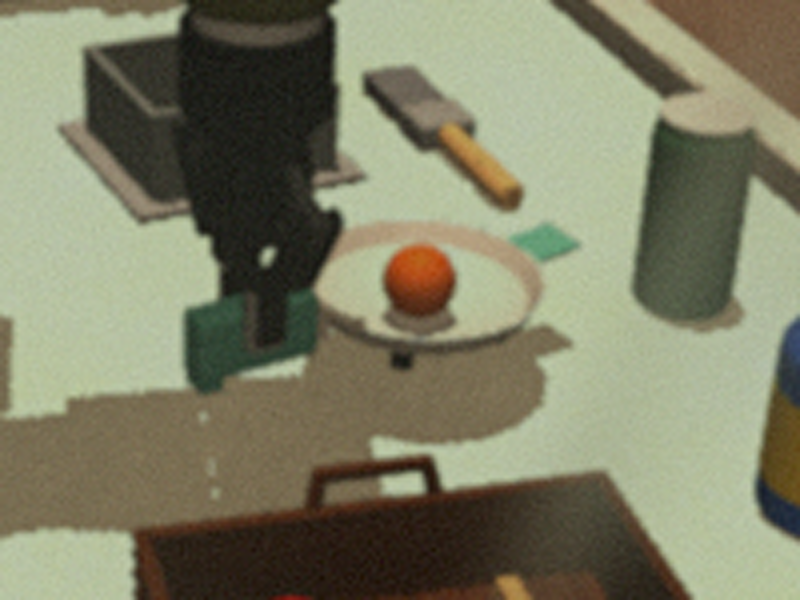

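>>> {"name": "jog_arm", "arguments": {"dr": [[0,0,0],[0,0,0],[0,0,0],[0,0,0],[0,0,0],[0,0,0],[0,0,0],[0,0,0],[0,0,0],[0,0,0]], "slide": [[0,0,-0.002],[0,0,-0.005],[0,0,-0.009],[0,0,-0.012],[0,0,-0.013],[0,0,-0.012],[0,0,-0.009],[0,0,-0.006],[0,0,-0.003],[0,0,-0.001]], "gripper": [-1,-1,-1,-1,-1,-1,-1,-1,-1,-1]}}

```text
time_s: 23.0
position: [0.4986, 0.007, 0.1008]
tool_rot: [[0.203, -0.979, 0.0], [-0.979, -0.203, -0.0], [0.0, -0.0, -1.0]]
ft_force: [-0.2, 0.5, -1.4]
grip_width: 0.0199
```

Run:
```python
from h import *
s,R=st();S=viewer.get_image("side");
W=viewer.get_image("wrist");save(W,"w19")
# hopper refine from top view: rim outer corners subpixel
T=viewer.get_image("top");save(T,"t19",(130,160,100,100),6)
# plan
import math
th0=90+ -78.267+0.0; th0=11.733; th1=96.5
N=80
f=lambda u:u*u*u*(10-15*u+6*u*u)
C0=np.array([.6013,.0283]);C1=np.array([.5818,.224])
for k in range(0,N,10):
  for j in range(k,k+10):
    a,b=f(j/N),f((j+1)/N);th=math.radians(th0+(th1-th0)*(a+b)/2);d=(C1-C0)*(b-a);dth=math.radians(th1-th0)*(b-a)
    x=np.array([math.sin(th),-math.cos(th)]);y=np.array([-math.cos(th),-math.sin(th)])
    print(j, "dr %.4f sx %.4f sy %.4f"%(-dth,d@x+.105*dth,d@y))
```

```text
t 23.0 pos [0.4986 0.007  0.1008] w 0.019878312563737534 ft [-0.2  0.5 -1.4]
az -78.26469525798424 z [ 0.0001 -0.     -1.    ] q [-12.8  23.2  92.1   0.   64.6  65.4]
0 dr -0.0000 sx -0.0000 sy -0.0000
1 dr -0.0002 sx -0.0000 sy -0.0000
2 dr -0.0005 sx -0.0000 sy -0.0000
3 dr -0.0010 sx -0.0000 sy -0.0000
4 dr -0.0016 sx -0.0000 sy -0.0000
5 dr -0.0023 sx -0.0001 sy -0.0000
6 dr -0.0031 sx -0.0001 sy -0.0000
7 dr -0.0040 sx -0.0001 sy -0.0001
8 dr -0.0050 sx -0.0001 sy -0.0001
9 dr -0.0061 sx -0.0002 sy -0.0001
10 dr -0.0072 sx -0.0002 sy -0.0001
11 dr -0.0084 sx -0.0002 sy -0.0002
12 dr -0.0096 sx -0.0003 sy -0.0002
13 dr -0.0109 sx -0.0003 sy -0.0002
14 dr -0.0122 sx -0.0003 sy -0.0003
15 dr -0.0135 sx -0.0003 sy -0.0003
16 dr -0.0149 sx -0.0004 sy -0.0004
17 dr -0.0162 sx -0.0004 sy -0.0005
18 dr -0.0175 sx -0.0004 sy -0.0005
19 dr -0.0189 sx -0.0004 sy -0.0006
20 dr -0.0202 sx -0.0005 sy -0.0007
21 dr -0.0214 sx -0.0005 sy -0.0008
22 dr -0.0227 sx -0.0005 sy -0.0009
23 dr -0.0239 sx -0.0005 sy -0.0010
24 dr -0.0250 sx -0.0005 sy -0.0012
25 dr -0.0262 sx -0.0005 sy -0.0013
26 dr -
[... 1191 characters left out ...]

60 dr -0.0189 sx 0.0017 sy -0.0025
61 dr -0.0175 sx 0.0016 sy -0.0023
62 dr -0.0162 sx 0.0015 sy -0.0021
63 dr -0.0149 sx 0.0014 sy -0.0020
64 dr -0.0135 sx 0.0013 sy -0.0018
65 dr -0.0122 sx 0.0012 sy -0.0016
66 dr -0.0109 sx 0.0011 sy -0.0015
67 dr -0.0096 sx 0.0010 sy -0.0013
68 dr -0.0084 sx 0.0009 sy -0.0011
69 dr -0.0072 sx 0.0007 sy -0.0010
70 dr -0.0061 sx 0.0006 sy -0.0008
71 dr -0.0050 sx 0.0005 sy -0.0007
72 dr -0.0040 sx 0.0004 sy -0.0005
73 dr -0.0031 sx 0.0003 sy -0.0004
74 dr -0.0023 sx 0.0002 sy -0.0003
75 dr -0.0016 sx 0.0002 sy -0.0002
76 dr -0.0010 sx 0.0001 sy -0.0001
77 dr -0.0005 sx 0.0001 sy -0.0001
78 dr -0.0002 sx 0.0000 sy -0.0000
79 dr -0.0000 sx 0.0000 sy -0.0000
```

View pics/t19.png

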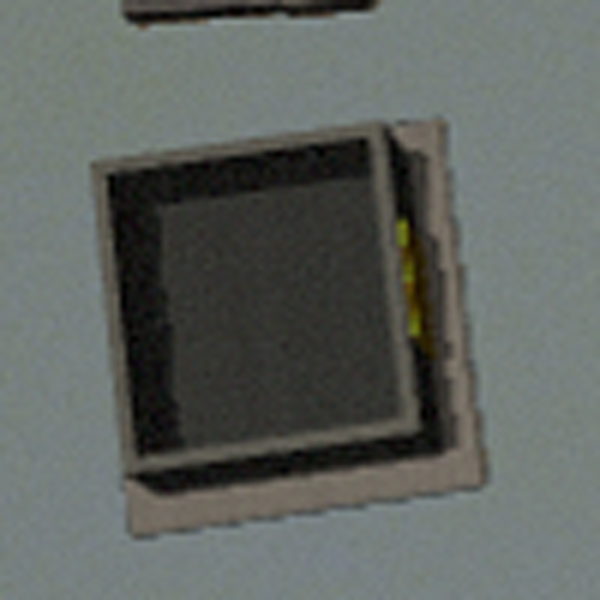

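View pics/w19.png

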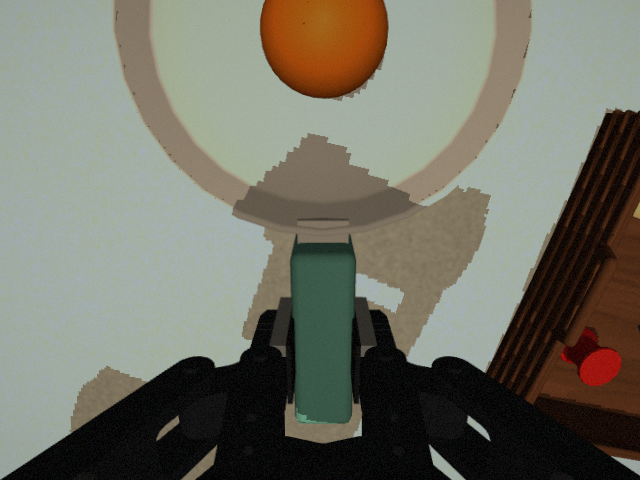

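Run:
```python
from h import *
T=viewer.get_image("top")
tc=lambda x,y:(130+x/6-.42,160+y/6-.42)
def fit(out):
    P=np.array([plane(T,tc(*q),.065)[:2] for q in out]);tl,tr,br,bl=P
    ed={"front(y-)":tr-br,"back":tl-bl,"hi x":tl-tr,"lo x":bl-br}
    for k,v in ed.items(): a=np.degrees(np.arctan2(v[1],v[0]));print(k,round(a,2),round(np.linalg.norm(v),4))
    print("ctr",P.mean(0))
fit([(92,162),(387,122),(420,432),(127,474)])   # outer
fit([(107,178),(369,140),(403,420),(137,456)])   # inner
# plate
P=[plane(T,tc(*q),.001)[:2] for q in ((442,120),(485,482),(131,535))];a=P[0]-P[1];b=P[2]-P[1];print("plate",np.degrees(np.arctan2(a[1],a[0])),np.degrees(np.arctan2(b[1],b[0])))
```

```text
front(y-) 6.38 0.1293
back 7.47 0.13
hi x 96.63 0.1207
lo x 96.97 0.1182
ctr [0.5696 0.3184]
front(y-) 7.25 0.117
back 7.2 0.1158
hi x 97.18 0.1072
lo x 96.52 0.1073
ctr [0.5691 0.3194]
plate 6.900872105848231 97.31742229336948
```

>>> {"name": "jog_arm", "arguments": {"dr": [[0,0,-0.0005],[0,0,-0.001],[0,0,-0.0015],[0,0,-0.002],[0,0,-0.003],[0,0,-0.004],[0,0,-0.005],[0,0,-0.006],[0,0,-0.007],[0,0,-0.0085]], "slide": [[0,0,0],[0,0,0],[0,0,0],[0,0,0],[-0.0001,0,0],[-0.0001,0,0],[-0.0001,-0.0001,0],[-0.0001,-0.0001,0],[-0.0002,-0.0001,0],[-0.0002,-0.0002,0]], "gripper": [-1,-1,-1,-1,-1,-1,-1,-1,-1,-1]}}

```text
time_s: 24.2
position: [0.4989, 0.0079, 0.1006]
tool_rot: [[0.242, -0.97, -0.0], [-0.97, -0.242, -0.0], [0.0, 0.0, -1.0]]
ft_force: [-0.4, 0.4, -1.6]
grip_width: 0.0197
```

>>> {"name": "jog_arm", "arguments": {"dr": [[0,0,-0.0095],[0,0,-0.011],[0,0,-0.012],[0,0,-0.0135],[0,0,-0.015],[0,0,-0.016],[0,0,-0.0175],[0,0,-0.019],[0,0,-0.02],[0,0,-0.0215]], "slide": [[-0.0003,-0.0002,0],[-0.0003,-0.0002,0],[-0.0003,-0.0003,0],[-0.0003,-0.0003,0],[-0.0004,-0.0004,0],[-0.0004,-0.0005,0],[-0.0004,-0.0005,0],[-0.0004,-0.0006,0],[-0.0005,-0.0007,0],[-0.0005,-0.0008,0]], "gripper": [-1,-1,-1,-1,-1,-1,-1,-1,-1,-1]}}

```text
time_s: 25.2
position: [0.5021, 0.013, 0.1006]
tool_rot: [[0.389, -0.921, -0.0], [-0.921, -0.389, 0.0], [-0.0, 0.0, -1.0]]
ft_force: [1.1, 0.1, -1.8]
grip_width: 0.0195
```

>>> {"name": "jog_arm", "arguments": {"dr": [[0,0,-0.0225],[0,0,-0.024],[0,0,-0.025],[0,0,-0.026],[0,0,-0.027],[0,0,-0.028],[0,0,-0.029],[0,0,-0.03],[0,0,-0.031],[0,0,-0.0315]], "slide": [[-0.0005,-0.0009,0],[-0.0005,-0.001,0],[-0.0005,-0.0012,0],[-0.0005,-0.0013,0],[-0.0005,-0.0014,0],[-0.0004,-0.0016,0],[-0.0004,-0.0017,0],[-0.0004,-0.0019,0],[-0.0003,-0.0021,0],[-0.0002,-0.0022,0]], "gripper": [-1,-1,-1,-1,-1,-1,-1,-1,-1,-1]}}

```text
time_s: 26.2
position: [0.5133, 0.0245, 0.1006]
tool_rot: [[0.625, -0.781, 0.0], [-0.781, -0.625, 0.0], [-0.0, -0.0, -1.0]]
ft_force: [-0.4, 0.4, -2.2]
grip_width: 0.0197
```

Run:
```python
from h import *
s,R=st()
W=viewer.get_image("wrist");save(W,"w20")
```

```text
t 26.2 pos [0.5133 0.0245 0.1006] w 0.01968929806580636 ft [-0.4  0.4 -2.2]
az -51.32869150312175 z [ 0.  0. -1.] q [-10.5  24.5  89.8   0.   65.7  40.8]
```

View pics/w20.png

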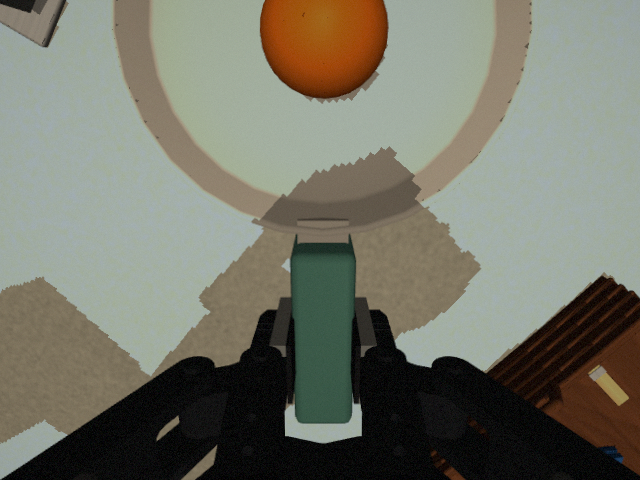

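The ball has not moved (324,30). Continuing.

>>> {"name": "jog_arm", "arguments": {"dr": [[0,0,-0.0325],[0,0,-0.033],[0,0,-0.0335],[0,0,-0.034],[0,0,-0.034],[0,0,-0.0345],[0,0,-0.0345],[0,0,-0.0345],[0,0,-0.0345],[0,0,-0.0345]], "slide": [[-0.0002,-0.0024,0],[-0.0001,-0.0026,0],[0,-0.0027,0],[0.0001,-0.0029,0],[0.0002,-0.003,0],[0.0003,-0.0031,0],[0.0004,-0.0033,0],[0.0005,-0.0034,0],[0.0006,-0.0035,0],[0.0008,-0.0036,0]], "gripper": [-1,-1,-1,-1,-1,-1,-1,-1,-1,-1]}}

```text
time_s: 27.25
position: [0.5358, 0.0455, 0.1006]
tool_rot: [[0.849, -0.528, -0.0], [-0.528, -0.849, -0.0], [-0.0, 0.0, -1.0]]
ft_force: [-0.3, 0.3, -2.2]
grip_width: 0.0198
```

>>> {"name": "jog_arm", "arguments": {"dr": [[0,0,-0.0345],[0,0,-0.034],[0,0,-0.034],[0,0,-0.0335],[0,0,-0.033],[0,0,-0.0325],[0,0,-0.0315],[0,0,-0.031],[0,0,-0.03],[0,0,-0.029]], "slide": [[0.0009,-0.0037,0],[0.001,-0.0037,0],[0.0011,-0.0038,0],[0.0012,-0.0038,0],[0.0013,-0.0038,0],[0.0014,-0.0038,0],[0.0015,-0.0038,0],[0.0016,-0.0038,0],[0.0017,-0.0037,0],[0.0017,-0.0036,0]], "gripper": [-1,-1,-1,-1,-1,-1,-1,-1,-1,-1]}}

```text
time_s: 28.25
position: [0.563, 0.0748, 0.1006]
tool_rot: [[0.973, -0.231, 0.0], [-0.231, -0.973, 0.0], [0.0, -0.0, -1.0]]
ft_force: [-0.2, 0.2, -2.2]
grip_width: 0.0198
```

>>> {"name": "jog_arm", "arguments": {"dr": [[0,0,-0.028],[0,0,-0.027],[0,0,-0.026],[0,0,-0.025],[0,0,-0.024],[0,0,-0.0225],[0,0,-0.0215],[0,0,-0.02],[0,0,-0.019],[0,0,-0.0175]], "slide": [[0.0018,-0.0036,0],[0.0018,-0.0035,0],[0.0018,-0.0034,0],[0.0018,-0.0032,0],[0.0018,-0.0031,0],[0.0018,-0.003,0],[0.0018,-0.0028,0],[0.0017,-0.0026,0],[0.0017,-0.0025,0],[0.0016,-0.0023,0]], "gripper": [-1,-1,-1,-1,-1,-1,-1,-1,-1,-1]}}

```text
time_s: 29.25
position: [0.5843, 0.1022, 0.1006]
tool_rot: [[1.0, -0.004, -0.0], [-0.004, -1.0, -0.0], [-0.0, 0.0, -1.0]]
ft_force: [0.6, -0.3, -2.5]
grip_width: 0.0201
```

Run:
```python
from h import *
s,R=st()
W=viewer.get_image("wrist");save(W,"w21")
```

```text
t 29.25 pos [0.5843 0.1022 0.1006] w 0.020128995295601734 ft [ 0.6 -0.3 -2.5]
az -0.22917886538508483 z [-0. -0. -1.] q [-1.5 31.5 76.8 -0.  71.7 -1.3]
```

View pics/w21.png

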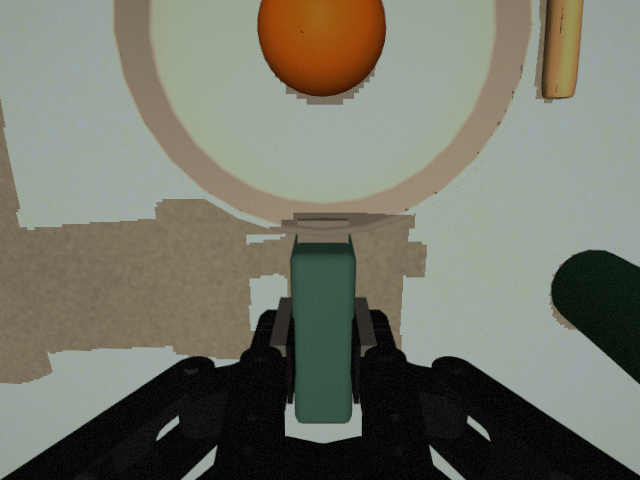

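>>> {"name": "jog_arm", "arguments": {"dr": [[0,0,-0.016],[0,0,-0.015],[0,0,-0.0135],[0,0,-0.012],[0,0,-0.011],[0,0,-0.0095],[0,0,-0.0085],[0,0,-0.007],[0,0,-0.006],[0,0,-0.005]], "slide": [[0.0015,-0.0021,0],[0.0014,-0.002,0],[0.0013,-0.0018,0],[0.0012,-0.0016,0],[0.0011,-0.0015,0],[0.001,-0.0013,0],[0.0009,-0.0011,0],[0.0007,-0.001,0],[0.0006,-0.0008,0],[0.0005,-0.0007,0]], "gripper": [-1,-1,-1,-1,-1,-1,-1,-1,-1,-1]}}

```text
time_s: 30.3
position: [0.5938, 0.1164, 0.1006]
tool_rot: [[0.995, 0.098, -0.0], [0.098, -0.995, 0.0], [-0.0, -0.0, -1.0]]
ft_force: [-0.6, 0.1, -1.6]
grip_width: 0.0197
```

>>> {"name": "jog_arm", "arguments": {"dr": [[0,0,-0.004],[0,0,-0.003],[0,0,-0.002],[0,0,-0.0015],[0,0,-0.001],[0,0,-0.0005],[0,0,0],[0,0,0],[0,0,0],[0,0,0]], "slide": [[0.0004,-0.0005,0],[0.0003,-0.0004,0],[0.0002,-0.0003,0],[0.0002,-0.0002,0],[0.0001,-0.0001,0],[0.0001,-0.0001,0],[0,0,0],[0,0,0],[0,0,0],[0,0,0]], "gripper": [-1,-1,-1,-1,-1,-1,-1,-1,-1,-1]}}

```text
time_s: 31.3
position: [0.5949, 0.118, 0.1006]
tool_rot: [[0.994, 0.11, -0.0], [0.11, -0.994, -0.0], [-0.0, 0.0, -1.0]]
ft_force: [0.4, -0.4, -1.8]
grip_width: 0.0201
```

Run:
```python
from h import *
s,R=st()
W=viewer.get_image("wrist");save(W,"w22");S=viewer.get_image("side");T=viewer.get_image("top");save(T,"t22",(130,130,210,150),3.8);save(S,"s22",(230,100,200,150),4)
to((.5947,.1202,.076),s,R)
```

```text
t 31.3 pos [0.5949 0.118  0.1006] w 0.02012231727027396 ft [ 0.4 -0.4 -1.8]
az 6.302421006778973 z [-0.0001 -0.     -1.    ] q [ 0.1 32.7 74.4 -0.  72.9 -6.3]
slide to (0.5947, 0.1202, 0.076) [ 0.     -0.0022  0.0246]
```

View pics/w22.png

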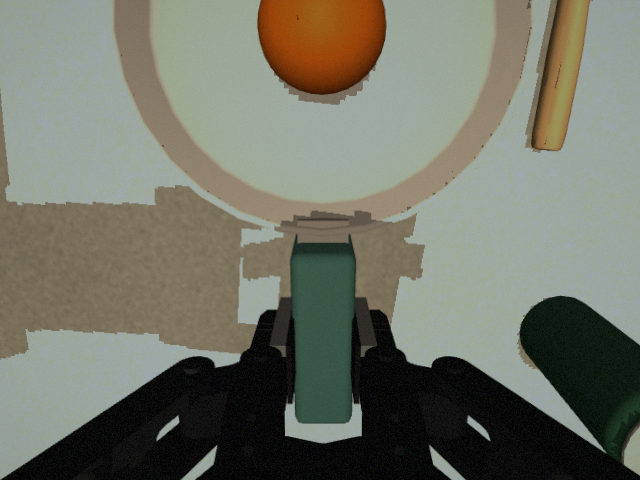

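View pics/t22.png

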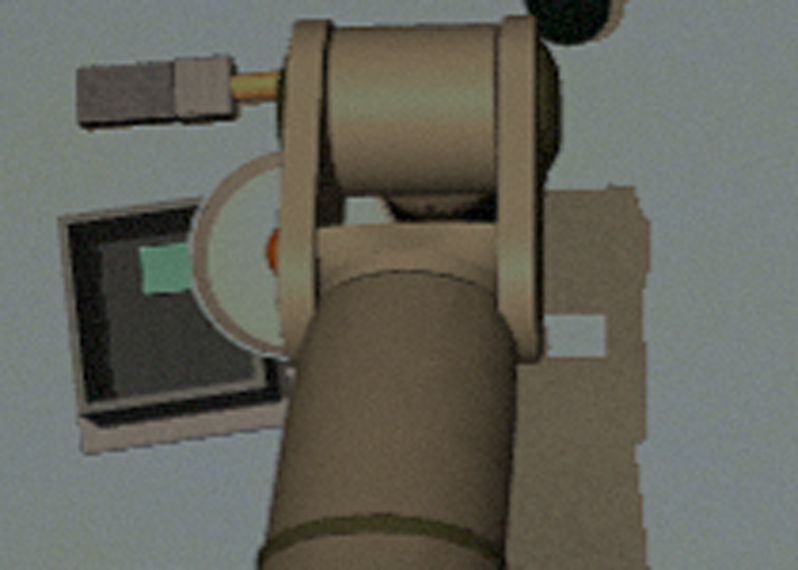

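View pics/s22.png

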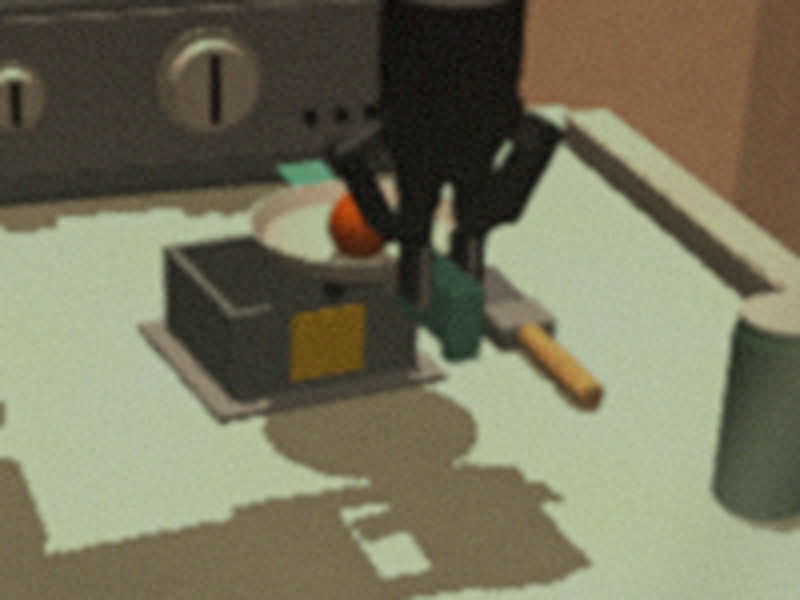

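Run:
```python
from h import *
s=observe();T=viewer.get_image("top")
hsv=cv2.cvtColor(T["pixels"],cv2.COLOR_BGR2HSV);m=cv2.inRange(hsv,(65,50,40),(95,255,255));m[:,:150]=0;m[:,200:]=0;m[:180]=0;m[225:]=0
c=max(cv2.findContours(m,cv2.RETR_EXTERNAL,cv2.CHAIN_APPROX_NONE)[0],key=cv2.contourArea)
r=cv2.minAreaRect(c);print(r,cv2.boundingRect(c))
b=cv2.boxPoints(r);P=np.array([plane(T,q,.136) for q in b]);print(P)
i=np.argsort(P[:,1]);tip=P[i[2:]].mean(0);base=P[i[:2]].mean(0);print("tip",tip)
for ed in (P[i[2]]-P[i[3]],):print("tip edge az",np.degrees(np.arctan2(ed[1],ed[0])))
th=np.radians(96.3);p=np.array(s["position"]);print("FK tip",p[:2]+.2*np.array([np.cos(th),np.sin(th)]))
```

```text
((172.87623596191406, 200.2623748779297), (12.636972427368164, 13.23399543762207), 84.2894058227539) (166, 194, 15, 14)
[[0.5884 0.3178 0.136 ]
 [0.5908 0.2874 0.136 ]
 [0.561  0.2841 0.136 ]
 [0.5586 0.3144 0.136 ]]
tip [0.5735 0.3161 0.136 ]
tip edge az -173.4946736433521
FK tip [0.573  0.3168]
```

>>> {"name": "jog_arm", "arguments": {"dr": [[0,0,-0.001],[0,0,-0.002],[0,0,-0.002],[0,0,-0.002],[0,0,-0.002],[0,0,-0.002],[0,0,-0.001],[0,0,0],[0,0,0],[0,0,0]], "slide": [[0,-0.0001,0.0002],[0,-0.0002,0.0008],[0,-0.0003,0.0015],[0,-0.0004,0.002],[0,-0.0004,0.0025],[0,-0.0004,0.003],[0,-0.0003,0.003],[0,-0.0001,0.003],[0,0,0.003],[0,0,0.003]], "gripper": [-1,-1,-1,-1,-1,-1,-1,-1,-1,-1]}}

```text
time_s: 32.5
position: [0.5947, 0.1202, 0.0783]
tool_rot: [[0.993, 0.122, -0.0], [0.122, -0.993, -0.0], [-0.0, 0.0, -1.0]]
ft_force: [-0.7, -0.3, -0.8]
grip_width: 0.02
```

>>> {"name": "jog_arm", "arguments": {"dr": [[0,0,0],[0,0,0],[0,0,0],[0,0,0],[0,0,0],[0,0,0],[0,0,0],[0,0,0],[0,0,0],[0,0,0]], "slide": [[0,0,0.002],[0,0,0.0015],[0,0,0.0007],[0,0,0.0003],[0,0,0],[0,0,0],[0,0,0],[0,0,0],[0,0,0],[0,0,0]], "gripper": [-1,-1,-1,-1,-1,-1,-1,-1,-1,-1]}}

```text
time_s: 33.5
position: [0.5947, 0.1202, 0.0741]
tool_rot: [[0.993, 0.122, 0.0], [0.122, -0.993, -0.0], [0.0, 0.0, -1.0]]
ft_force: [-0.4, 0.5, -2.5]
grip_width: 0.02
```

Run:
```python
from h import *
s,R=st()
W=viewer.get_image("wrist");save(W,"w23");S=viewer.get_image("side");T=viewer.get_image("top");save(T,"t23",(130,130,140,150),4);save(S,"s23",(260,110,140,100),5.5)
z=s["position"][2]+.001
hsv=cv2.cvtColor(T["pixels"],cv2.COLOR_BGR2HSV);m=cv2.inRange(hsv,(65,50,40),(95,255,255));m[:,:150]=0;m[:,200:]=0;m[:180]=0;m[225:]=0
c=max(cv2.findContours(m,cv2.RETR_EXTERNAL,cv2.CHAIN_APPROX_NONE)[0],key=cv2.contourArea)
r=cv2.minAreaRect(c);b=cv2.boxPoints(r);P=np.array([plane(T,q,z+.034) for q in b]);i=np.argsort(P[:,1]);tip=P[i[2:]].mean(0);print("tip",tip)
th=np.radians(90+np.degrees(np.arctan2(R[1,0],R[0,0])));p=s["position"];print("FK tip",np.array(p[:2])+.2*np.array([np.cos(th),np.sin(th)]))
# lip in side
hs=cv2.cvtColor(S["pixels"],cv2.COLOR_BGR2HSV);mm=cv2.inRange(hs,(65,50,40),(95,255,255));mm[:120]=0;mm[190:]=0;mm[:,:280]=0;mm[:,330:]=0
c=max(cv2.findContours(mm,cv2.RETR_EXTERNAL,cv2.CHAIN_APPROX_NONE)[0],key=cv2.contourArea);x,y,w,h=cv2.boundingRect(c);print("side lip",x,y,w,h)
hp=c[:,0];q=hp[np.argmin(hp[:,0]+hp[:,1]*1.0)];print(q,proj(S,P[i[3]]),proj(S,P[i[2]]))
```

```text
t 33.5 pos [0.5947 0.1202 0.0741] w 0.019976681199496422 ft [-0.4  0.5 -2.5]
az 6.989718358390342 z [ 0. -0. -1.] q [ 0.3 34.3 76.2 -0.  69.4 -6.7]
tip [0.5712 0.3176 0.1091]
FK tip [0.5703 0.3187]
side lip 299 151 12 5
[299 152] [307.6238 148.3917] [296.666  150.0473]
```

View pics/w23.png

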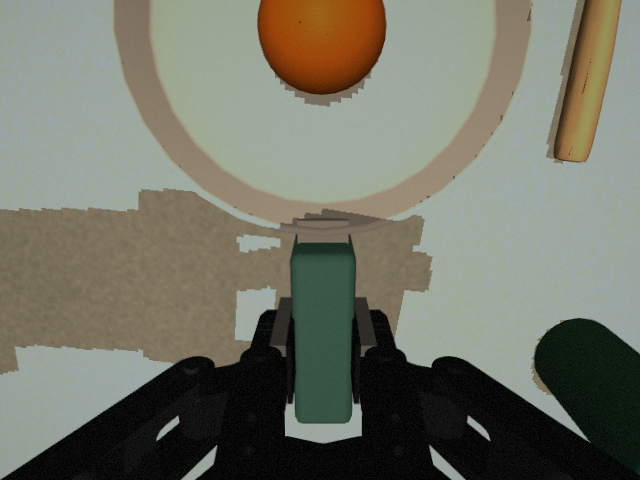

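View pics/t23.png

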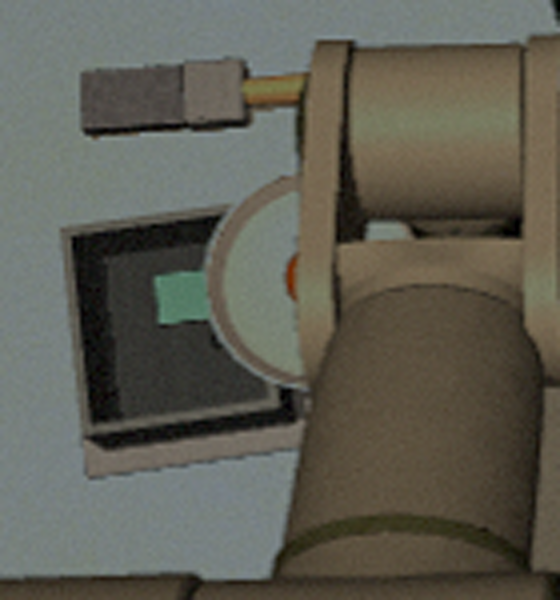

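View pics/s23.png

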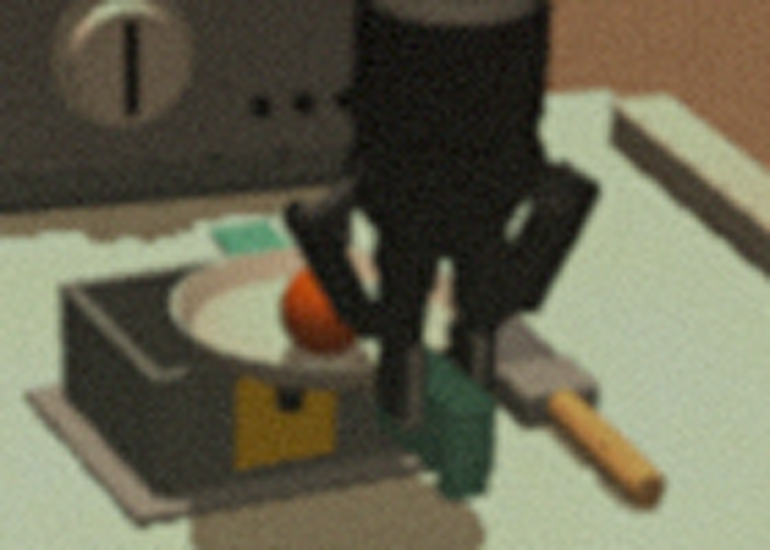

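Run:
```python
from h import *
s,R=st()
def ball(W):
    h=cv2.cvtColor(W["pixels"],cv2.COLOR_BGR2HSV);m=cv2.inRange(h,(5,190,90),(20,255,255))[:120,240:410]
    c=max(cv2.findContours(m,cv2.RETR_EXTERNAL,cv2.CHAIN_APPROX_NONE)[0],key=cv2.contourArea);p=c[:,0].astype(float)+[240,0];p=p[p[:,1]>1]
    A=np.c_[2*p,np.ones(len(p))];q=np.linalg.lstsq(A,(p**2).sum(1),rcond=None)[0];return q[:2]
for k in range(4):
    W=viewer.get_image("wrist");q=ball(W);X=plane(W,q,.103);print(q,R.T@(X-s["position"]))
T=viewer.get_image("top");S=viewer.get_image("side");save(T,"t24");save(S,"s24");print(observe()["qvel"])
```

```text
t 33.65 pos [0.5947 0.1202 0.0741] w 0.01967708248369485 ft [-0.7 -0.5 -1.5]
az 6.991773367466647 z [ 0. -0. -1.] q [ 0.3 34.3 76.2 -0.  69.4 -6.7]
[320.7081  23.282 ] [-0.001  -0.1051 -0.0289]
[320.6955  23.2625] [-0.001  -0.1051 -0.0289]
[320.6669  23.3022] [-0.001  -0.1051 -0.0289]
[320.6817  23.2732] [-0.001  -0.1051 -0.0289]
[-0.0513  0.0519  0.1485  0.0495 -0.0587 -0.1148]
```

View pics/t24.png

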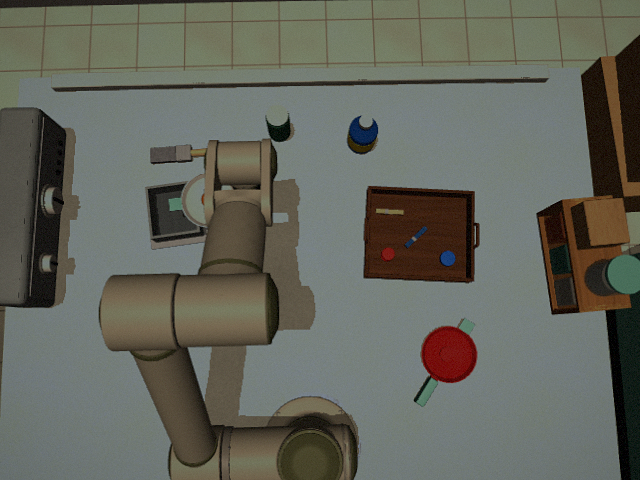

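View pics/s24.png

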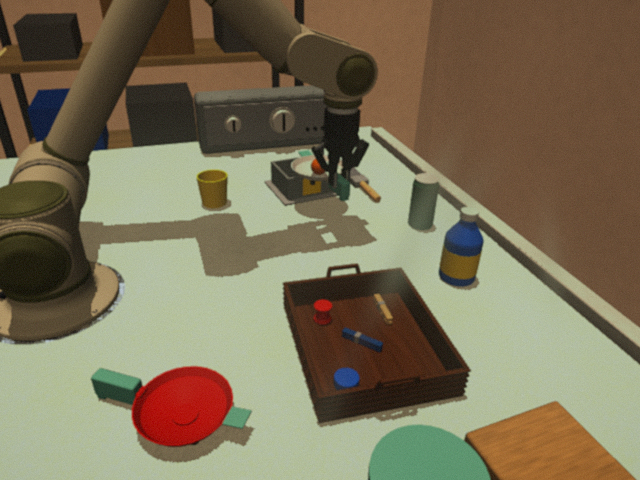

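Everything else is where it was. The ball is still, 1 mm from the dish's middle, and the pose is steady, so I'm handing in.

```bash
python3 -c "
from rig import env
print(env.close_job())"
```

```text
the job is handed in; nothing more can be done
None
```

The orange ball is in the middle of the white dish. The gripper holds the dish level above the hopper, with the lip pointing in from the yellow-striped front. I handed the job in at about 34 s of the 66 s allowed.

I set the ball down in the dish on the counter and let go, then gripped the handle at 110 N. I lifted the dish, turned it about 85° smoothly, and lowered it over the hopper.

**Last checks**
- **Lip position:** the arm readings put the tip at (0.570, 0.319) and the top camera at (0.571, 0.318). I measured the mouth centre at about (0.570, 0.319).
- **Lip direction:** the dish points at 97.0°, the same as the hopper's measured direction, which is good to about half a degree.
- **Height and level:** the underside is at about 0.075 m, roughly 10 mm above the hopper rim. The tool axis is vertical, and the dish showed no tilt or slip in the grip.
- **Ball:** it sits about 1 mm from the dish's middle and did not move over four wrist pictures in a row.
- **Other things:** the basket contents, bottle, can, cup and brush looked untouched in the last top and side pictures.

**What disagreed**
- **Fingertips:** the cameras showed them about 20–25 mm farther back than the stated tool geometry, so I used the camera measurement for the grasp heights. At the ball and handle grasps the reported TCP height was slightly below zero.
- **Hopper centre:** the top-only and two-view measurements differed by about 2 mm, so I aimed between them.

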